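# Load the tube homogeniser and clamp its lid

### The arm

A 6-joint arm with a two-finger parallel gripper is mounted at the origin on a cart in front of the work surface, level with it; the furniture and walls round the work are solid. World frame = base frame: x ahead of the robot, y to its left, z up, the work surface at z = 0. Lengths are in m, angles in degrees, forces in N, time in s.
With the tool pointing down it reaches from about 0.3 to 0.75 m from the base axis. Payload 8.5 kg.
Tool frame: the origin (TCP) lies at the very end of the fingers, on their centre line; the grasp point (between the pads) lies 19 mm behind it; z points along the fingers, y is the line along which they close (so a half turn about z gives the same grasp; the last joint's range is limited). The gripper opens to 85 mm and grips with 20 to 120 N. Pads are 22 mm wide; open, the fingers measure 114 mm over their backs; the gripper's body (76 mm by 85 mm) begins 54 mm behind the grasp point. The pads swing forward as they close: fully open they stand 13 mm farther back than shut.
Start: joints at [54.414, 21.807, 74.336, -0, 83.858, -12.336], TCP at [0.217, 0.505, 0.231] pointing down, gripper open.
Joint ranges: [-178.18, 178.18], [-50.72, 133.34], [12.68, 142.11], [-81.47, 261.47], [9.98, 163.14], [-165.26, 165.26]. Speed limits (degrees/s): [136.94, 136.94, 180, 180, 180, 180].

### API

Orientations are given as a 3x3 rotation matrix whose columns are the frame's x, y, z axes.
In Python, from rig import observe, cams, ticket gives the robot as it stands.
- The arm moves only by the tool move_arm, never from a script. Its arguments are lists of equal length, an entry for each row: "jaw": the finger opening in cm, from 0 to 8.54; "dp": the shift along the tool's x, y, z in cm, a list of three; "turn": the turn, a rotation vector about the tool's x, y, z in rad, a list of three. In form: {"jaw": [jaw, ...], "dp": [[tx, ty, tz], ...], "turn": [[wx, wy, wz], ...]}. A call has 1 to 12 rows; each row shifts and turns the commanded pose from where the row before left it, along the tool's axes as they then stand; what a row does not reach is not made up. A row lasts 1/12 s, in which the tool goes at most 41.7 mm and 7.16 degrees, less where a joint would pass 70% of its speed; a pose out of reach is approached as far as the arm can. A call is refused whole if a number of a shift passes 4.17 or a number of a turn 0.125, either way. A call with a gripper value outside its range is refused whole. The fingers move at their own pace and stop on an object; "force" is the grip in N (left out, the last holds). Time passes only in rows, so rows that do not move let the fingers close. It gives the time, the measured TCP pose, the force, the opening and the grip force at its end, in the units of the state.
- observe(): the state, without advancing time (a new reading comes with each control period).
- cams.get_image(name): name is "scene" or "side" or "wrist"; returns (picture, depth): 480x640x3 uint8, red, green, blue; 480x640 float32, m along the optical axis (not along the pixel's ray), 0 where there is no reading.
- cams.calibration(name): a dict with "vertical_fov" (degrees; the focal length in pixels is half the picture's height over the tangent of half this angle, whatever the lens; pixels are square), "cx", "cy" (the principal point, pixels), "view" (4x4, takes a point from world to camera coordinates); the wrist camera has in their place "tool_from_camera" (4x4, takes a point from camera to tool coordinates, whose origin is the TCP and whose axes are the flange's). Camera axes: x right, y up, looking along -z (the intrinsics and any distortion apply to the point x, -y, -z); pixel columns grow to the right and rows downward; lengths in m; the calibration is good to about 2 mm. The wrist camera is an equidistant fisheye: a pixel r from the principal point sees the ray r / f radians off the axis. A picture is of the moment at which its call begins: read the wrist's pose just before it. calibration takes no time and is no camera call.
- ticket.close_job(): hands the job in; it is judged then, once.
Trained networks look in the newest picture that a camera, given by its name, has taken for a name from the list of things; names that differ only in an ending like _2 or _b are one class to them, and where a whole thing is asked for, a point or a joint stands for the part that bears it (a point fixed in the world has none). Each returns a list of dicts, best first, with "p" (0 to 1); they miss things now and then, are a little off and sometimes report something else, mostly with a low value. They report only what shows in the picture. A call takes as long as a camera call. They do not tell look-alikes from the thing itself.
- cams.spot_in(camera, query): "box" ([centre column, centre row, width, height] as shares, 0 to 1, of the picture: columns of its width, rows of its height, round what is visible of it).
- cams.outline_of(camera, query): "mask" (480x640 bool, what is visible of it) and "box" ([centre column, centre row, width, height] as shares, 0 to 1, of the picture: columns of its width, rows of its height, round what is visible of it).
- cams.mark_of(camera, query): "location" ([column, row] as shares, 0 to 1, of the picture: columns of its width, rows of its height: a listed point, or the origin of a listed thing).
The state is a dict: "time_s": time; "q": joint angles; "qvel": joint speeds; "joint_efforts": joint torques, N m; "position": TCP position; "tool_rot": TCP orientation; "ft_force": force on the tool from outside, world axes, zero at the start; "wrist_torque": the same for the moment, N m; "grip_width": finger opening in m; "gripper_force": force on a finger pad.
Only numpy, scipy, OpenCV 4.12 (cv2) and the standard library are available. Lean on these libraries where they do the work, as an engineer would, in place of code of your own. Each camera call takes 0.05 s, during which the arm holds its last target. There are 200 camera calls.

### The job

Load the homogeniser for a run: lay every sample tube that lies on the table into a cradle of its bed, one tube per cradle, then set the lid down squarely on the end walls. Swing the blue arm home over the lid against its stop and turn the red T-handle clockwise until rising resistance shows that the spring foot clamps the lid firmly; hand-tight only, do not force it to the end of its spring. Let go of everything, and leave the vials standing where they are.

Things in the scene. Friction and masses are not known exactly. Their poses are not given: they have to be found in the camera images.
- homogeniser: the fixed tube homogeniser: white base 150 x 146 x 12 mm; origin on the table under the middle of the bed. Three parallel cradles run along its x at y = -48, 0, +48 mm, between aluminium end walls (inner faces at x = +-55 mm, 10 mm thick, tops at z = 46 mm). The sides (+-y) are open but for the corner lugs. The swing arm's steel post (radius 13 mm) stands at x = 105 mm, y = 0
- cradle_0 (a point): where the middle of a tube lies in the cradle at y = -48 mm of the homogeniser (32.5 mm over the table, tube along x). The cradle is two notches, 29 mm wide, 8 mm deep, floors at z = 22 mm, in black saddle rails 10 mm wide at x = +-28 mm; between the rails it is open down to z = 12 mm
- cradle_1 (a point): where the middle of a tube lies in the cradle at y = 0 mm of the homogeniser (32.5 mm over the table, tube along x). The cradle is two notches, 29 mm wide, 8 mm deep, floors at z = 22 mm, in black saddle rails 10 mm wide at x = +-28 mm; between the rails it is open down to z = 12 mm
- cradle_2 (a point): where the middle of a tube lies in the cradle at y = 48 mm of the homogeniser (32.5 mm over the table, tube along x). The cradle is two notches, 29 mm wide, 8 mm deep, floors at z = 22 mm, in black saddle rails 10 mm wide at x = +-28 mm; between the rails it is open down to z = 12 mm
- lid_seat (a point): middle of the lid's underside when seated: 46 mm over the table, on the end walls. Thin corner lugs up to z = 52 mm (6 mm over the seat) leave the lid 3.5 mm of play each way
- swing_arm (a joint): swing arm on the post, a vertical hinge at x = 105 mm, y = 0 of the homogeniser; beam underside at z = 125 mm, top 147 mm, hub and end boss up to 156 mm. 0 = home, against its stop, with the screw over the middle of the bed; grows anticlockwise seen from above (rad), to 2.5. Stiff (0.45 N m), stays where it is left. It may be swung by its T-handle; screw axis 105 mm from the post
- t_handle (a joint): angle of the screw, rad, grows clockwise seen from above, 0 to 7.2; clockwise lowers spindle, handle and foot by 5 mm per rad. Friction 0.3 N m: it stays where it is left, up to about 5.5 mm of foot travel. Once the foot presses, the torque needed to turn it further rises by 0.25 N m per rad
- t_handle_bar (a point): middle of the red T-handle's bar, 90 x 12 x 16 mm (bar along x, level), 223 mm over the table at screw angle 0; below the bar a stem of radius 5.5 mm, clear for 30 mm under the bar's underside
- press_foot (a joint): spring travel of the round black pressure foot (radius 14 mm) under the screw, m: 0 hanging free, grows as the foot is pushed back, 16 mm at most; spring 10000 N/m. About 3 to 5 mm is a firm clamp
- press_foot_face (a point): middle of the foot's underside, 100 mm over the table at screw angle 0 and hanging free
- lid_grip (a point): loose lid (220 g): grey plate 126 (x) x 116 (y) x 8 mm with a blue grip block on top, 60 (x) x 20 (y) x 30 mm, flat top, 38 mm over the lid's underside; this point: block's axis, 26 mm over the lid's underside (72 mm up when seated). Its x goes along the homogeniser's x, either way round. The foot presses on the block's top (84 mm up when seated)
- tube_a_mid (a point): screw-cap tube (blue cap), 21 x 102 x 21 mm, lying on the table; point at its middle, half-way up (10.5 mm over its underside), y along the tube; it does not roll. Some starts lack this tube
- tube_b_mid (a point): screw-cap tube (white cap), 21 x 102 x 21 mm, lying on the table; point at its middle, half-way up (10.5 mm over its underside), y along the tube; it does not roll. Some starts lack this tube
- tube_c_mid (a point): screw-cap tube (blue cap), 21 x 102 x 21 mm, lying on the table; point at its middle, half-way up (10.5 mm over its underside), y along the tube; it does not roll. Some starts lack this tube
- vial_a: bystander: glass vial with dark cap, 24 x 24 x 54 mm, standing; origin at its underside
- vial_b: bystander: glass vial with white cap, 24 x 24 x 54 mm, standing; origin at its underside
Mind the look-alikes: they are no part of the job. Leave any orange look-alike of the part that bears tube_a_mid alone.

How it is judged (in metres and radians):
On the way, in this order (a step that is already met when the one before it is completed fails the run):
1. every tube lies in a cradle (x of tube_a_mid in the frame of homogeniser between -0.012 and 0.012 m and y of tube_a_mid in the frame of homogeniser between -0.058 and 0.058 m and z of tube_a_mid in the frame of homogeniser between 0.027 and 0.037 m and angle between the y axis of each of tube_a_mid, tube_b_mid, tube_c_mid and the x axis of homogeniser, either way round below 0.2 rad and x of tube_b_mid in the frame of homogeniser between -0.012 and 0.012 m and y of tube_b_mid in the frame of homogeniser between -0.058 and 0.058 m and z of tube_b_mid in the frame of homogeniser between 0.027 and 0.037 m and x of tube_c_mid in the frame of homogeniser between -0.012 and 0.012 m and y of tube_c_mid in the frame of homogeniser between -0.058 and 0.058 m and z of tube_c_mid in the frame of homogeniser between 0.027 and 0.037 m), for 0.2 s.
2. the lid lies seated on the end walls (x of lid_grip in the frame of homogeniser between -0.009 and 0.009 m and y of lid_grip in the frame of homogeniser between -0.009 and 0.009 m and z of lid_grip in the frame of homogeniser between 0.067 and 0.0755 m and angle between lid_grip's own z axis and vertical below 0.05 rad), for 0.2 s.
3. the arm is home over the lid (value of joint swing_arm below 0.06 rad), for 0.2 s.
4. the T-handle is turned until the foot clamps the lid (value of joint press_foot above 0.0025 m and value of joint swing_arm below 0.06 rad), for 0.2 s.
At the end, for the whole second after the job is handed in: all tubes present lie level in cradles (middle 27-37 mm up, 12 mm along x, 0.2 rad); lid level on the end walls, centred within 9 mm; arm within 0.06 rad of home; foot spring pressed in 2.5 mm or more, nothing touched, all at rest; vials standing (all of step 1 and all of step 2 and all of step 4 and linear speed of lid below 0.02 m/s and angle between each of vial_a, vial_b's own z axis and vertical below 0.3 rad).
It fails at once if the screw is overtightened: the foot's spring is pressed in by more than 9 mm (value of joint press_foot above 0.009 m).
It fails at once if the dark-capped vial is knocked over or pushed more than 4 cm (angle between vial_a's own z axis and vertical above 0.6 rad or distance of vial_a from where it was at the start of the episode above 0.04 m).
It fails at once if the white-capped vial is knocked over or pushed more than 4 cm (angle between vial_b's own z axis and vertical above 0.6 rad or distance of vial_b from where it was at the start of the episode above 0.04 m).
Of tube_a, tube_b, tube_c only 2 to 3 are there at a start; the rules pass over those that are not, and their reading is None.
At some moment in a run one of tube_a, tube_b, tube_c, lid may be knocked a few centimetres aside while the robot is not near it.
Once in a run the grip may slacken for a moment while it holds something.
It also fails if it takes over 210 s, if anything falls off the work surface, if the arm or the gripper's body presses on something with over 40 N, if the wrist force passes 120 N, or if a joint passes its speed limit or range.

## Working session

There is one attempt and no reset: what is moved stays moved. The work goes in short steps, Python scripts to look and compute and a tool call to move; the robot and the scene stay as the last step left them, time stands still between calls to the robot, and variables do not carry over. Pictures are saved under pics/ and viewed, at most 14 in all, crops included, and the job is handed in when it is done.

Besides the shell and the picture viewer there is one more tool, called after ">>>" as name(argument=value, ...) on one line, values as JSON. move_arm: Moves the arm, as the interface text tells. Its arguments: {"type":"object","properties":{"jaw":{"type":"array","items":{"type":"number"}},"dp":{"type":"array","items":{"type":"array","items":{"type":"number"}}},"turn":{"type":"array","items":{"type":"array","items":{"type":"number"}}},"force":{"type":"number"}},"required":["jaw","dp","turn"]}

```bash
mkdir -p pics; ls; cat > h.py <<'E'
import numpy as np, cv2
from rig import observe, cams, ticket
def pt(cam,u,v,depth=None,z=None):
    c=cams.calibration(cam); f=240/np.tan(np.radians(c['vertical_fov']/2))
    x=(u-c['cx'])/f; y=(v-c['cy'])/f
    if cam=='wrist':
        s=observe(); r=np.hypot(x,y); k=np.tan(r)/r if r>1e-9 else 1
        ray=np.array([x*k,-y*k,-1.]); T=np.eye(4);T[:3,:3]=np.array(s['tool_rot']);T[:3,3]=s['position']
        M=T@np.array(c['tool_from_camera'])
    else:
        ray=np.array([x,-y,-1.]); M=np.linalg.inv(np.array(c['view']))
    d=M[:3,:3]@ray;o=M[:3,3]
    t=depth if depth is not None else (z-o[2])/d[2]
    return o+t*d
E
python3 - <<'E'
from h import *
print(observe())
for c in ('scene','side','wrist'):
    im,d=cams.get_image(c); cv2.imwrite(f'pics/{c}0.png',im[:,:,::-1]); np.save(f'{c}0.npy',d)
    print(c,{k:np.round(v,3).tolist() for k,v in cams.calibration(c).items()})
    for q in ['tube_a_mid','lid_grip','homogeniser','t_handle_bar','vial_a','cradle_0','cradle_1','cradle_2','lid_seat','press_foot_face','tube_b_mid']:
        for r in cams.mark_of(c,q)[:4]:
            u,v=r['location'][0]*640,r['location'][1]*480
            if r['p']>.2:
                dd=d[min(int(v),479),min(int(u),639)]; print(c,q,round(r['p'],2),int(u),int(v),np.round(pt(c,u,v,depth=dd),3) if dd>0 else None)
E
```

```text
pics
{'time_s': 0.0, 'q': array([ 5.44112910e+01,  2.18391301e+01,  7.43858498e+01,  7.71665530e-04,
        8.38564164e+01, -1.23346758e+01]), 'qvel': array([-0.01027487, -0.03720025, -0.02374842,  0.01269979,  0.0191143 ,
       -0.01630436]), 'joint_efforts': array([-8.47374722e-04, -4.48458552e+01, -2.31283361e+01, -1.65593242e-04,
        4.76016270e-03,  4.18957507e-05]), 'position': array([0.21695802, 0.50507885, 0.23072275]), 'tool_rot': array([[-9.18762715e-01,  3.94809285e-01, -8.37645114e-04],
       [ 3.94810047e-01,  9.18762053e-01, -1.14748793e-03],
       [ 3.16557656e-04, -1.38497983e-03, -9.99998991e-01]]), 'ft_force': array([0.01539633, 0.71867388, 0.54001568]), 'wrist_torque': array([0.03272871, 0.0057593 , 0.01169965]), 'gripper_force': 0.0, 'grip_width': 0.08517572627317462}
scene {'vertical_fov': 52.023, 'cx': 312.701, 'cy': 240.154, 'view': [[0.668, -0.744, -0.02, -0.367], [0.344, 0.285, 0.895, -0.294], [-0.66, -0.605, 0.446, -0.933], [0.0, 0.0, 0.0, 1.0]]}
scene tube_a_mid 0.73 499 322 [ 0.665 -0.454  0.014]
scene tube_a_mid 0.67 339 272 [ 0.605 -0.045  0.015]
[... 2144 characters left out ...]
, [0.001, 0.325, -0.946, -0.142], [0.0, 0.0, 0.0, 1.0]]}
wrist homogeniser 0.64 38 445 [ 0.384 -0.063  0.076]
wrist homogeniser 0.64 45 454 [0.18  0.448 0.329]
wrist t_handle_bar 0.3 31 454 [ 0.456 -0.244  0.017]
wrist cradle_0 0.78 33 449 [ 0.448 -0.229  0.011]
wrist cradle_0 0.66 44 455 [0.18  0.448 0.329]
wrist cradle_0 0.6 18 447 [ 0.45  -0.314 -0.001]
wrist cradle_1 0.78 33 449 [ 0.448 -0.229  0.011]
wrist cradle_1 0.66 44 455 [0.18  0.448 0.329]
wrist cradle_1 0.6 18 447 [ 0.45  -0.314 -0.001]
wrist cradle_2 0.78 33 449 [ 0.448 -0.229  0.011]
wrist cradle_2 0.66 44 455 [0.18  0.448 0.329]
wrist cradle_2 0.6 18 447 [ 0.45  -0.314 -0.001]
wrist lid_seat 0.69 29 458 [ 0.474 -0.281  0.012]
```

View pics/scene0.png

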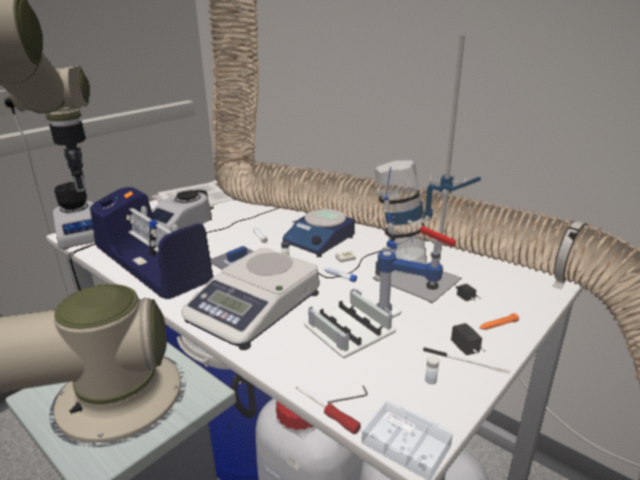

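View pics/side0.png

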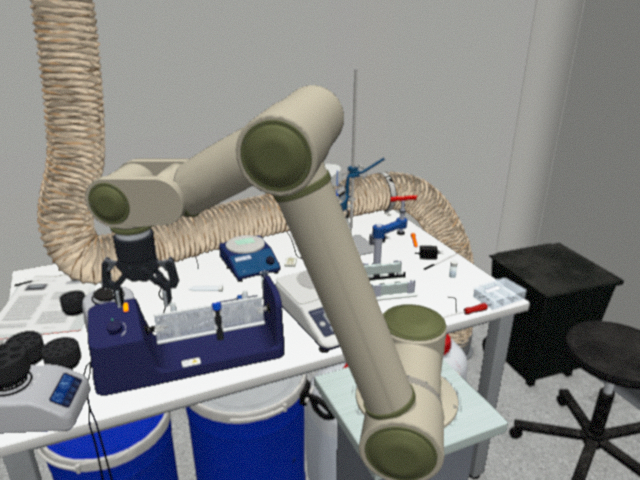

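Scene: homogeniser at (350,325), its swing arm turned out at (410,265) and T-handle at (435,235). There is a blue-capped tube at (339,272), a white-capped one at (258,234), and the orange look-alike at (499,322). The lid is probably the blue block on a grey plate at (237,254). I'll enlarge to confirm.

```bash
python3 - <<'E'
import cv2
im=cv2.imread('pics/scene0.png')
cv2.imwrite('pics/crop0.png',cv2.resize(im[185:395,190:470],(800,600),interpolation=cv2.INTER_CUBIC))
E
```

```text
(no output)
```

View pics/crop0.png

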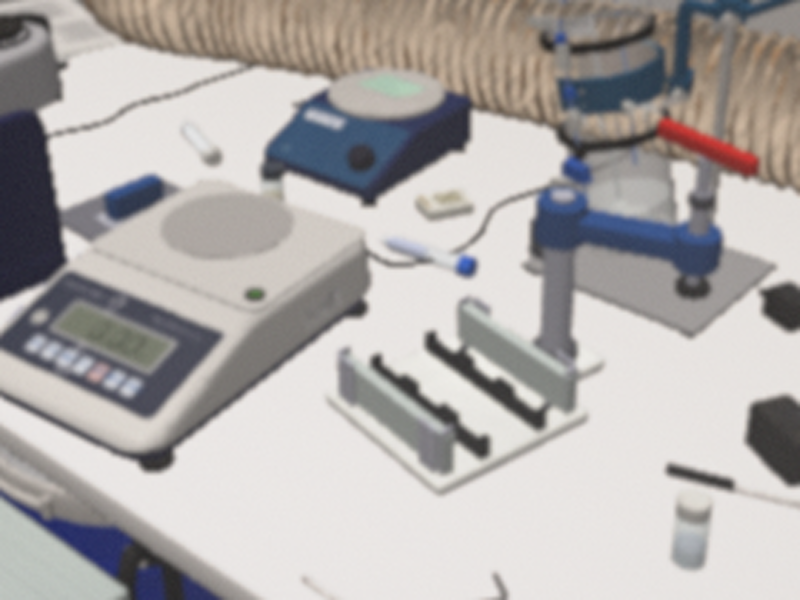

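Two tubes are on the table: blue cap at scene (345,274) and white cap at (260,235). The blue block on the grey plate at (237,254) is the lid, and vial_a with its dark cap stands at (285,250) between the lid and the blue stirrer. Next is a height map for clearances and the homogeniser pose.

```bash
python3 - <<'E'
from h import *
H=np.zeros((30,54))
for c in ('scene',):
    d=np.load(f'{c}0.npy'); K=cams.calibration(c); f=240/np.tan(np.radians(K['vertical_fov']/2))
    v,u=np.mgrid[:480,:640]; P=np.stack([(u-K['cx'])/f*d,-(v-K['cy'])/f*d,-d,np.ones_like(d)],-1)@np.linalg.inv(np.array(K['view'])).T
    m=(d>0); p=P[m]
    np.save('cloud.npy',P[...,:3])
    i=((p[:,0]-.2)/.02).astype(int); j=((p[:,1]+.54)/.02).astype(int)
    ok=(p[:,0]>.2)&(i<30)&(p[:,1]>-.54)&(j<54)&(p[:,2]<.45)
    np.maximum.at(H,(i[ok],j[ok]),p[ok,2])
print('y from -.54 step .02; rows x; cm')
for i in range(30): print('%.2f'%(.2+.02*i),' '.join('%2d'%round(h*100) for h in H[i]))
cams.get_image('scene'); 
for q,z in [('cradle_1',.0325),('lid_seat',.046),('t_handle_bar',.223),('press_foot_face',.1),('lid_grip',.026),('tube_a_mid',.0105),('vial_a',0),('homogeniser',0)]:
    for r in cams.mark_of('scene',q)[:4]:
        u,v=r['location'][0]*640,r['location'][1]*480
        if r['p']>.15: print(q,round(r['p'],2),int(u),int(v),np.round(pt('scene',u,v,z=z),3))
E
```

```text
y from -.54 step .02; rows x; cm
0.20  3  4  4  4  4  4  3  2  2  2  2  0  0  0  0  0  0  0  0  0  0  0  0  0  3  3  3  3  4  4  4  4  3  0  0  0  0  0  0  0  0  0  0  0  0  0  0  0 34 35 45 41 34 34
0.22  4  4  4  4  4  4  3  3  2  2  2  1  1  1  1  0  0  0  0  0  0  0  4  4  4  4  4  5  5  5  5  5  5  0  0  0 12 11  4  4  4  4  4  4  4  0  0  0  0  0 44 41 34 34
0.24  4  4  4  4  4  4  4  0  0  0  1  1  0  0  0  0  0  0  0  0  0  0  5  5  5  5  5  5  5  5  5  5  5  0  0  0 17 17  5  4  4  4  4  4  4  4  4  4 45 45 44 44 40 31
0.26  4  4  4  4  4  4  4  0  0  0  1  0  0  0  0  0  0  0  0  0  0  0  5  6  6  6  6  6  6  6  6  6  6  0  0  0 17 17  0  0  2  2  2  2  2  2  2  2  2  2 45 45 14 14
0.28  4  4  4  4  4  3  3  0  0  1  0  0  0  0  0  0  0  0  0  0  0  0  5  6  6  6  6  6  6  6  6  6  7  0  0  0 18 18  0  0 14 14 14 15 14 13 14  2  2  3  4  8 15 15
0.30  3  3  3  3  0  0  0  0  0  1  1  0  0  0  0  0  0  0  0  0  0  0  6  7  7  7  7  7  7  7  7  7  7  0  0  0 18 18  0  0 15 15 15 16 16 15 15 15 15 14 14 11 15 15
0.32  0  0  0  0  0  0  0  0  0  0  0  0  0  0  0  0  0  0  0  0 
[... 3881 characters left out ...]
7  7  8  7  0  0  0  0  7 10 11 12 13 13 14 14 15 15 15 45 45
cradle_1 0.88 335 307 [ 0.454 -0.157  0.032]
cradle_1 0.77 365 330 [ 0.43  -0.259  0.032]
cradle_1 0.7 345 315 [ 0.444 -0.194  0.032]
lid_seat 0.89 348 310 [ 0.448 -0.198  0.046]
lid_seat 0.57 425 380 [ 0.365 -0.44   0.046]
t_handle_bar 0.88 436 235 [ 0.575 -0.328  0.223]
t_handle_bar 0.72 237 255 [ 0.252 -0.077  0.223]
press_foot_face 0.4 432 285 [ 0.578 -0.327  0.1  ]
lid_grip 0.84 238 253 [0.492 0.226 0.026]
tube_a_mid 0.54 499 320 [ 0.677 -0.45   0.01 ]
tube_a_mid 0.48 341 272 [ 0.612 -0.046  0.01 ]
vial_a 0.87 428 377 [ 0.422 -0.417  0.   ]
vial_a 0.59 284 256 [0.592 0.149 0.   ]
homogeniser 0.8 350 326 [ 0.456 -0.201 -0.   ]
```

>>> move_arm(jaw=[8.5,8.5,8.5,8.5,8.5,8.5,8.5,8.5,8.5,8.5,8.5,8.5], dp=[[-2,-0.4,-1],[-3.5,-0.8,-1],[-3.5,-0.8,-1],[-3.5,-0.8,-1],[-3.5,-0.8,-1],[-3.5,-0.8,0],[-3.5,-0.8,0],[-3.5,-0.8,0],[-3.5,-0.8,0],[-3.5,-0.8,0],[0,0,0],[0,0,0]], turn=[[0,0,0],[0,0,0],[0,0,0],[0,0,0],[0,0,0],[0,0,0],[0,0,0],[0,0,0],[0,0,0],[0,0,0],[0,0,0],[0,0,0]], force=40)

```text
time_s: 3.25
position: [0.496, 0.3021, 0.2808]
tool_rot: [[-0.918, 0.397, -0.001], [0.397, 0.918, -0.0], [0.001, -0.001, -1.0]]
ft_force: [-1.0, 0.6, -0.3]
grip_width: 0.085
gripper_force: 0.0
```

```bash
cat >> h.py <<'E'
def yaw(): 
    R=np.array(observe()['tool_rot']); return np.degrees(np.arctan2(R[1,1],R[0,1]))
def to(p,yw=None):
    "delta in tool axes (cm) to world p, and turn about tool z (rad) to bring tool y to yaw yw (mod 180)"
    s=observe(); R=np.array(s['tool_rot']); d=R.T@(np.array(p)-s['position'])*100
    o='d tool cm %s'%np.round(d,2)
    if yw is not None:
        a=(yaw()-yw+90)%180-90; o+=' turnz %.3f'%np.radians(a)
        t=np.radians(a); c,sn=np.cos(t),np.sin(t); o+=' ; d after turn [%.2f %.2f %.2f]'%(c*d[0]+sn*d[1],-sn*d[0]+c*d[1],d[2])
    print(o)
def project(p):
    c=cams.calibration('wrist');f=240/np.tan(np.radians(c['vertical_fov']/2)); s=observe()
    T=np.eye(4);T[:3,:3]=np.array(s['tool_rot']);T[:3,3]=s['position']
    q=np.linalg.inv(T@np.array(c['tool_from_camera']))@np.append(p,1)
    x,y,z=q[0],-q[1],-q[2]; r=np.arctan2(np.hypot(x,y),z); h=np.hypot(x,y)
    return c['cx']+f*r*x/h,c['cy']+f*r*y/h
def axis(mask,cam,z):
    "centre, long-axis yaw, length, width of a mask projected on plane z"
    v,u=np.nonzero(mask); P=np.array([pt(cam,a,b,z=z)[:2] for a,b in zip(u,v)],dtype=np.float32)
    r=cv2.minAreaRect(P); (c,(w,h),a)=r
    if w<h: a+=90;w,h=h,w
    return np.round(c,3),round((a+90)%180-90,1),round(w,3),round(h,3)
E
python3 - <<'E'
from h import *
s=observe();print(s['position'],s['q'],yaw())
im,d=cams.get_image('wrist'); cv2.imwrite('pics/w1.png',im[:,:,::-1])
for q,z in [('tube_b_mid',.0105),('lid_grip',.038),('vial_a',0)]:
    for r in cams.outline_of('wrist',q)[:4]:
        if r['p']>.2: print(q,round(r['p'],2),np.round(np.array(r['box'])*[640,480,640,480]),axis(r['mask'],'wrist',z))
    for r in cams.mark_of('wrist',q)[:4]:
        u,v=r['location'][0]*640,r['location'][1]*480
        if r['p']>.2: print(q,round(r['p'],2),int(u),int(v),np.round(pt('wrist',u,v,z=.026 if 'lid' in q else z),3))
E
```

```text
[0.49601623 0.30207656 0.28075406] [ 1.96678767e+01  2.34021771e+01  6.36404397e+01  2.30758431e-03
  9.30077372e+01 -4.69225672e+01] 66.59057497301418
tube_b_mid 0.77 [357. 293.  79.  15.] (array([0.633, 0.304]), 66.6, 0.1, 0.022)Traceback (most recent call last):
  File "<stdin>", line 6, in <module>
  File "h.py", line 33, in axis
    v,u=np.nonzero(mask); P=np.array([pt(cam,a,b,z=z)[:2] for a,b in zip(u,v)],dtype=np.float32)
                                      ~~^^^^^^^^^^^^^
  File "h.py", line 7, in pt
    s=observe(); r=np.hypot(x,y); k=np.tan(r)/r if r>1e-9 else 1
ValueError: time passes only in moves, steps and waits
```

View pics/w1.png

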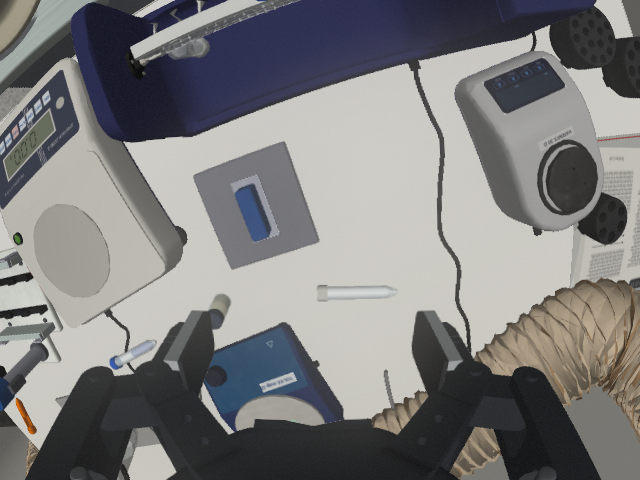

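The wrist view shows the lid at (256,207), the white-capped tube at (357,293), vial_a at (218,310), the blue-capped tube at (133,353) and the orange look-alike at (25,417). So there are just two tubes. I'll go to the white one first.

>>> move_arm(jaw=[8.5,8.5,8.5,8.5,8.5,8.5,8.5,8.5,8.5,8.5,8.5,8.5], dp=[[0,0,0],[0,0,0],[0,0,0],[0,0,0],[0,0,0],[0,0,0],[0,0,0],[0,0,0],[0,0,0],[0,0,0],[0,0,0],[0,0,0]], turn=[[0,0,-0.125],[0,0,-0.125],[0,0,-0.125],[0,0,-0.125],[0,0,-0.125],[0,0,-0.125],[0,0,-0.125],[0,0,-0.125],[0,0,-0.125],[0,0,-0.125],[0,0,-0.125],[0,0,-0.125]])

```text
time_s: 4.35
position: [0.4937, 0.3044, 0.2817]
tool_rot: [[-0.451, -0.892, 0.0], [-0.892, 0.451, 0.0], [-0.0, -0.0, -1.0]]
ft_force: [-0.0, -0.4, 0.1]
grip_width: 0.0848
gripper_force: 0.0
```

>>> move_arm(jaw=[8.5,8.5,8.5,8.5,8.5,8.5,8.5,8.5,8.5], dp=[[0,0,0],[-1.1,-2.5,3],[-1.1,-2.5,3],[-1.1,-2.5,3],[-1.1,-2.5,3],[-1.1,-2.5,3],[0,0,3],[0,0,0],[0,0,0]], turn=[[0,0,-0.071],[0,0,0],[0,0,0],[0,0,0],[0,0,0],[0,0,0],[0,0,0],[0,0,0],[0,0,0]])

```text
time_s: 5.1
position: [0.6301, 0.3054, 0.1008]
tool_rot: [[-0.393, -0.919, -0.003], [-0.919, 0.393, -0.001], [0.002, 0.002, -1.0]]
ft_force: [0.0, -0.4, 1.4]
grip_width: 0.0847
gripper_force: 0.0
```

```bash
python3 - <<'E'
s=open('h.py').read()
s=s.replace("from rig import observe, cams, ticket","from rig import observe as _obs, cams, ticket\n_c=[]\ndef observe(new=False):\n    if new or not _c: _c[:]=[_obs()]\n    return _c[0]")
s+='''
def marks(cam,q,z=None,pmin=.2):
    for r in cams.outline_of(cam,q)[:4]:
        if r['p']>pmin: print(q,'outline',round(r['p'],2),np.round(np.array(r['box'])*[640,480,640,480]),axis(r['mask'],cam,z))
def points(cam,q,z,pmin=.2):
    for r in cams.mark_of(cam,q)[:4]:
        u,v=r['location'][0]*640,r['location'][1]*480
        if r['p']>pmin: print(q,'mark',round(r['p'],2),int(u),int(v),np.round(pt(cam,u,v,z=z),3))
'''
open('h.py','w').write(s)
E
python3 - <<'E'
from h import *
s=observe();print(s['position'],np.round(s['q']),yaw())
im,d=cams.get_image('wrist'); cv2.imwrite('pics/w2.png',im[:,:,::-1])
marks('wrist','tube_b_mid',.0105);points('wrist','tube_b_mid',.0105)
marks('wrist','lid_grip',.008);points('wrist','lid_grip',.026);points('wrist','vial_a',0)
to((.633,.304,.004),156.6)
E
```

```text
[0.63006582 0.30544565 0.10077963] [  16.   43.   58.    0.   80. -141.] 156.84876991964214Traceback (most recent call last):
  File "<stdin>", line 4, in <module>
  File "h.py", line 44, in marks
    if r['p']>pmin: print(q,'outline',round(r['p'],2),np.round(np.array(r['box'])*[640,480,640,480]),axis(r['mask'],cam,z))
                                                                                                     ~~~~^^^^^^^^^^^^^^^^^
  File "h.py", line 37, in axis
    v,u=np.nonzero(mask); P=np.array([pt(cam,a,b,z=z)[:2] for a,b in zip(u,v)],dtype=np.float32)
                                      ~~^^^^^^^^^^^^^
  File "h.py", line 8, in pt
    c=cams.calibration(cam); f=240/np.tan(np.radians(c['vertical_fov']/2))
ValueError: time passes only in moves, steps and waits
```

```bash
sed -i 's/^_c=\[\]/_c=[]\nimport functools\n@functools.cache\ndef calib(n): return cams.calibration(n)/; s/=cams.calibration(\(cam\|.wrist.\))/=calib(\1)/' h.py
python3 - <<'E'
from h import *
im,d=cams.get_image('wrist'); cv2.imwrite('pics/w2.png',im[:,:,::-1])
marks('wrist','tube_b_mid',.0105);points('wrist','tube_b_mid',.0105)
marks('wrist','lid_grip',.008);points('wrist','lid_grip',.026);points('wrist','vial_a',0)
to((.633,.304,.004),156.6)
E
```

```text
tube_b_mid outline 0.63 [306. 237.  29. 141.] (array([0.635, 0.301]), 66.7, 0.103, 0.02)
tube_b_mid mark 0.58 305 243 [0.636 0.303 0.011]
tube_b_mid mark 0.24 483 59 [0.477 0.231 0.011]
lid_grip outline 0.76 [456.  88. 201. 174.] (array([0.489, 0.232]), -4.9, 0.126, 0.115)
lid_grip mark 0.57 480 63 [0.488 0.232 0.026]
d tool cm [ 0.1  -0.14 10.05] turnz 0.004 ; d after turn [0.10 -0.14 10.05]
```

>>> move_arm(jaw=[8.5,8.5,8.5,8.5,8.5,4,2,1,1,1,1], dp=[[0.14,-0.54,2],[0,0,2.5],[0,0,2.5],[0,0,2],[0,0,0.65],[0,0,0],[0,0,0],[0,0,0],[0,0,0],[0,0,0],[0,0,0]], turn=[[0,0,0],[0,0,0],[0,0,0],[0,0,0],[0,0,0],[0,0,0],[0,0,0],[0,0,0],[0,0,0],[0,0,0],[0,0,0]], force=60)

```text
time_s: 6.42
position: [0.6365, 0.3012, 0.0063]
tool_rot: [[-0.395, -0.919, 0.002], [-0.919, 0.395, 0.001], [-0.002, -0.002, -1.0]]
ft_force: [0.6, 0.0, 1.1]
grip_width: 0.0192
gripper_force: 59.3
```

>>> move_arm(jaw=[1,1,1,1,1,1,1,1,1,1], dp=[[0,0,0],[0,0,0],[0,0,0],[0,0,-2],[0,0,-3],[0,0,-3],[0,0,-3],[0,0,-3],[0,0,-3],[0,0,0]], turn=[[0,0,0],[0,0,0],[0,0,0],[0,0,0],[0,0,0],[0,0,0],[0,0,0],[0,0,0],[0,0,0],[0,0,0]])

```text
time_s: 7.25
position: [0.6377, 0.3017, 0.1822]
tool_rot: [[-0.394, -0.919, 0.011], [-0.919, 0.394, 0.003], [-0.007, -0.009, -1.0]]
ft_force: [0.6, 0.0, 0.4]
grip_width: 0.0191
gripper_force: 59.3
```

>>> move_arm(jaw=[1,1,1,1,1,1,1,1,1,1,1,1], dp=[[0,0,-1],[0,0,-1],[0,0,-1],[0,0,-1],[0,0,0],[0,0,0],[0,0,0],[0,0,0],[0,0,0],[0,0,0],[0,0,0],[0,0,0]], turn=[[0,0,0.12],[0,0,0.12],[0,0,0.12],[0,0,0.12],[0,0,0.12],[0,0,0.12],[0,0,0.12],[0,0,0.12],[0,0,0.12],[0,0,0.12],[0,0,0.12],[0,0,0.07]])

```text
time_s: 8.25
position: [0.6357, 0.301, 0.2143]
tool_rot: [[-0.973, 0.229, -0.001], [0.229, 0.973, -0.0], [0.001, -0.0, -1.0]]
ft_force: [-0.1, 0.2, -0.4]
grip_width: 0.0192
gripper_force: 59.3
```

>>> move_arm(jaw=[1,1,1,1,1,1,1,1,1,1,1,1], dp=[[0.7,-4.1,0],[0.7,-4.1,0],[0.7,-4.1,0],[0.7,-4.1,0],[0.7,-4.1,0],[0.7,-4.1,0],[0.7,-4.1,0],[0.7,-4.1,0],[0.7,-4.1,0],[0.7,-4.1,0],[0.7,-4.1,0],[0.2,-4.1,0]], turn=[[0,0,0],[0,0,0],[0,0,0],[0,0,0],[0,0,0],[0,0,0],[0,0,0],[0,0,0],[0,0,0],[0,0,0],[0,0,0],[0,0,0]])

```text
time_s: 9.25
position: [0.4475, -0.1622, 0.2149]
tool_rot: [[-0.975, 0.223, -0.0], [0.223, 0.975, 0.0], [0.0, 0.0, -1.0]]
ft_force: [1.5, 0.5, -0.4]
grip_width: 0.0192
gripper_force: 59.4
```

>>> move_arm(jaw=[1,1,1], dp=[[0,0,0],[0,0,0],[0,0,0]], turn=[[0,0,0],[0,0,0],[0,0,0]])

```text
time_s: 9.5
position: [0.4491, -0.1606, 0.2147]
tool_rot: [[-0.975, 0.223, -0.0], [0.223, 0.975, 0.001], [0.0, 0.0, -1.0]]
ft_force: [0.1, 0.0, -0.2]
grip_width: 0.0191
gripper_force: 59.4
```

```bash
python3 - <<'E'
from h import *
s=observe();print(s['position'],np.round(s['q']),yaw(),s['grip_width'])
im,d=cams.get_image('wrist'); cv2.imwrite('pics/w3.png',im[:,:,::-1]); np.save('w3.npy',d)
points('wrist','cradle_1',.0325); points('wrist','lid_seat',.046); points('wrist','homogeniser',0);marks('wrist','tube_a_mid',.0105)
points('wrist','t_handle_bar',.223)
E
```

```text
[ 0.44910158 -0.16060193  0.21466647] [ -34.   15.   87.    0.   78. -111.] 77.09282461521822 0.019121327654277372
cradle_1 mark 0.84 264 212 [ 0.44  -0.203  0.032]
cradle_1 mark 0.83 214 218 [ 0.434 -0.25   0.032]
cradle_1 mark 0.65 315 215 [ 0.452 -0.16   0.032]
lid_seat mark 0.64 259 218 [ 0.441 -0.207  0.046]
homogeniser mark 0.91 266 206 [ 0.441 -0.207  0.   ]
tube_a_mid outline 0.74 [446. 318.  84.  39.] (array([ 0.605, -0.042]), -83.6, 0.102, 0.026)
t_handle_bar mark 0.44 314 325 [ 0.449 -0.16   0.223]
t_handle_bar mark 0.3 82 229 [ 0.385 -0.248  0.223]
```

View pics/w3.png

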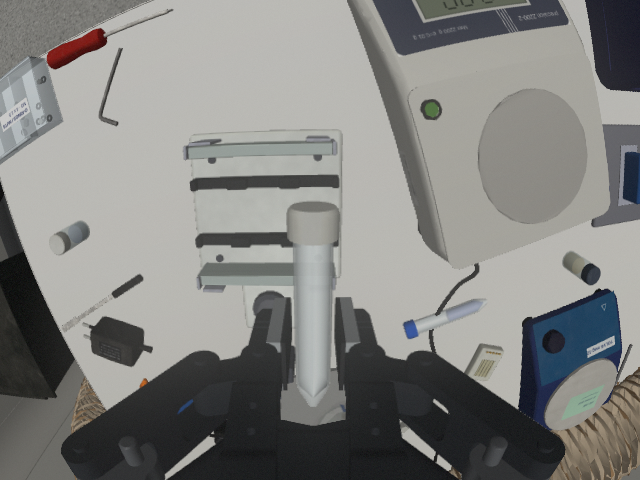

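The white tube is held, cap at (313,222), and the homogeniser is at about (265,210). I'll fit its pose from the depth of the end-wall tops.

```bash
python3 - <<'E'
from h import *
d=np.load('w3.npy'); c=calib('wrist'); f=240/np.tan(np.radians(c['vertical_fov']/2)); s=observe()
v,u=np.mgrid[:480,:640]; x=(u-c['cx'])/f;y=(v-c['cy'])/f;r=np.hypot(x,y)+1e-9;k=np.tan(r)/r
T=np.eye(4);T[:3,:3]=s['tool_rot'];T[:3,3]=s['position'];M=T@np.array(c['tool_from_camera'])
P=np.stack([x*k*d,-y*k*d,-d,np.ones_like(d)],-1)@M.T
roi=(u>170)&(u<350)&(v>120)&(v<300)&(d>0)
for nm,lo,hi in [('wall',.038,.056),('rail',.020,.035),('base',.006,.017),('table',-.005,.005)]:
    m=roi&(P[...,2]>lo)&(P[...,2]<hi); n,lab,st,_=cv2.connectedComponentsWithStats(m.astype(np.uint8))
    for i in range(1,n):
        if st[i,4]>150:
            p=P[lab==i][:,:2].astype(np.float32); cc,(w,h),a=cv2.minAreaRect(p)
            print(nm,st[i],np.round(cc,4),round(w,4),round(h,4),round(a,1),'zmed',round(float(np.median(P[lab==i][:,2])),4))
E
```

```text
wall [ 183  141  155   19 1972] [ 0.381  -0.1914] 0.1312 0.0152 77.7 zmed 0.0454
wall [ 197  272   97   21 1364] [ 0.4977 -0.2375] 0.0927 0.0157 78.6 zmed 0.0452
rail [196 139 138   7 165] [ 0.3779 -0.1883] 0.1222 0.0049 76.1 zmed 0.0288
rail [ 190  176  149   15 1610] [ 0.414  -0.1993] 0.1375 0.0107 77.8 zmed 0.0221
rail [195 234  98  14 993] [ 0.4641 -0.2321] 0.0944 0.0109 77.6 zmed 0.0222
rail [201 265  92   8 528] [ 0.4911 -0.2368] 0.091 0.0025 77.7 zmed 0.0275
base [ 190  129  153  149 9905] [ 0.4403 -0.2052] 0.1463 0.1483 77.5 zmed 0.0113
base [ 199  244   94   24 1759] [ 0.4816 -0.239 ] 0.0984 0.0248 81.2 zmed 0.0115
base [242 286  52  14 534] [ 0.5286 -0.2274] 0.0555 0.0178 80.4 zmed 0.0113
table [ 171  121  179  179 7765] [ 0.4451 -0.2244] 0.2016 0.1958 78.3 zmed -0.0006
```

```bash
python3 - <<'E'
from h import *
s=observe();R=np.array(s['tool_rot'])
for u,v in [(312,206),(314,404)]: print(R.T@(pt('wrist',u,v,z=.219)-s['position']))
im,d=cams.get_image('wrist')
marks('wrist','tube_b_mid',.219);points('wrist','tube_b_mid',.219)
to((.4507,-.158,.0283),77.7)
E
```

```text
[ 0.05070004 -0.00058861 -0.00418288]
[-0.0496032   0.0003275  -0.00418841]
tube_b_mid outline 0.66 [312. 304.  52. 207.] (array([ 0.449, -0.159]), -11.6, 0.103, 0.02)
tube_b_mid mark 0.81 311 321 [ 0.45  -0.161  0.219]
d tool cm [-0.08  0.23 18.65] turnz -0.008 ; d after turn [-0.08 0.23 18.65]
```

>>> move_arm(jaw=[1,1,1,1,1,1,1,1,1,1], dp=[[-0.1,0.23,2],[0,0,3],[0,0,3],[0,0,3],[0,0,2.5],[0,0,2],[0,0,1],[0,0,0],[0,0,0],[0,0,0]], turn=[[0,0,-0.01],[0,0,0],[0,0,0],[0,0,0],[0,0,0],[0,0,0],[0,0,0],[0,0,0],[0,0,0],[0,0,0]])

```text
time_s: 10.78
position: [0.4512, -0.1592, 0.0506]
tool_rot: [[-0.977, 0.213, 0.001], [0.213, 0.977, -0.001], [-0.001, -0.001, -1.0]]
ft_force: [-0.2, -0.1, -0.1]
grip_width: 0.0192
gripper_force: 59.4
```

```bash
python3 - <<'E'
from h import *
to((.4507,-.158,.0283),77.7); s=observe(); print(s['grip_width'],s['ft_force'])
E
```

```text
d tool cm [0.08 0.11 2.23] turnz 0.000 ; d after turn [0.08 0.11 2.23]
0.019171352722366974 [-0.19737034 -0.08067449 -0.05980611]
```

>>> move_arm(jaw=[1,1,1,1,1,1,3.8,3.8,3.8,3.8,3.8], dp=[[0.05,0.1,1],[0,0,0.7],[0,0,0.5],[0,0,0],[0,0,0],[0,0,0],[0,0,0],[0,0,0],[0,0,0],[0,0,0],[0,0,0]], turn=[[0,0,0],[0,0,0],[0,0,0],[0,0,0],[0,0,0],[0,0,0],[0,0,0],[0,0,0],[0,0,0],[0,0,0],[0,0,0]])

```text
time_s: 11.7
position: [0.4504, -0.1579, 0.0278]
tool_rot: [[-0.977, 0.213, -0.0], [0.213, 0.977, -0.0], [0.0, -0.0, -1.0]]
ft_force: [0.1, 0.1, -0.3]
grip_width: 0.038
gripper_force: 0.0
```

>>> move_arm(jaw=[3.8,3.8,3.8,3.8,3.8,3.8,3.8,8.5,8.5], dp=[[0,0,-1],[0,0,-2],[0,0,-3],[0,0,-3],[0,0,-3],[0,0,-3],[0,0,-3],[0,0,0],[0,0,0]], turn=[[0,0,0],[0,0,0],[0,0,0],[0,0,0],[0,0,0],[0,0,0],[0,0,0],[0,0,0],[0,0,0]])

```text
time_s: 12.45
position: [0.4507, -0.1581, 0.2089]
tool_rot: [[-0.977, 0.213, 0.003], [0.213, 0.977, -0.002], [-0.003, -0.001, -1.0]]
ft_force: [0.2, -0.0, -0.2]
grip_width: 0.0606
gripper_force: 0.0
```

```bash
python3 - <<'E'
from h import *
im,d=cams.get_image('wrist'); cv2.imwrite('pics/w4.png',im[:,:,::-1])
marks('wrist','tube_b_mid',.0325);marks('wrist','tube_a_mid',.0105); points('wrist','tube_a_mid',.0105)
to((.605,-.043,.12),6)
E
```

```text
tube_b_mid outline 0.75 [312. 210.  19. 107.] (array([ 0.448, -0.157]), -12.0, 0.102, 0.02)
tube_b_mid outline 0.44 [245. 295. 196. 334.] (array([ 0.58 , -0.283]), -28.9, 0.504, 0.17)
tube_a_mid outline 0.67 [453. 319.  61.  29.] (array([ 0.6 , -0.03]), -82.7, 0.074, 0.02)
tube_a_mid mark 0.96 447 318 [ 0.602 -0.039  0.011]
d tool cm [-12.72  14.49   8.68] turnz 1.251 ; d after turn [9.76 16.63 8.68]
```

```bash
python3 - <<'E'
from h import *
P=np.load('cloud.npy').reshape(-1,3); c=np.array([.603,-.034])
q=P[:,:2]-c; r=np.hypot(*q.T)
for lo in (.05,.1,.15,.2,.25,.3,.35):
    m=(P[:,2]>lo)&(P[:,2]<lo+.05)&(r<.2); 
    if m.sum(): i=np.argmin(np.where(m,r,9)); print(lo,P[i].round(3),r[i].round(3), m.sum())
E
```

```text
0.05 [ 0.516 -0.037  0.076] 0.087 2298
0.1 [ 0.685 -0.126  0.128] 0.123 626
0.15 [ 0.692 -0.111  0.197] 0.118 665
0.2 [ 0.679 -0.111  0.214] 0.108 800
0.25 [ 0.679 -0.098  0.287] 0.1 962
0.3 [ 0.667 -0.143  0.304] 0.126 141
```

>>> move_arm(jaw=[8.5,8.5,8.5,8.5,8.5,8.5,8.5,8.5,8.5,8.5,8.5], dp=[[0,0,0],[0,0,0],[0,0,0],[0,0,0],[0,0,0],[0,0,0],[0,0,0],[0,0,0],[0,0,0],[0,0,0],[0,0,0]], turn=[[0,0,0.123],[0,0,0.123],[0,0,0.123],[0,0,0.123],[0,0,0.123],[0,0,0.123],[0,0,0.123],[0,0,0.123],[0,0,0.123],[0,0,0.123],[0,0,0]])

```text
time_s: 13.57
position: [0.4501, -0.1577, 0.2068]
tool_rot: [[-0.121, 0.993, -0.002], [0.993, 0.121, 0.001], [0.001, -0.002, -1.0]]
ft_force: [0.0, -0.4, 0.7]
grip_width: 0.0848
gripper_force: 0.0
```

>>> move_arm(jaw=[8.5,8.5,8.5,8.5,8.5,8.5,8.5,8.5,8.5,8.5,8.5], dp=[[1.6,2.8,0],[1.6,2.8,0],[1.6,2.8,0],[1.6,2.8,1],[1.6,2.8,2],[1.8,2.6,2.5],[0,0,3],[0,0,2.5],[0,0,0],[0,0,0],[0,0,0]], turn=[[0,0,0],[0,0,0],[0,0,0],[0,0,0],[0,0,0],[0,0,0],[0,0,0],[0,0,0],[0,0,0],[0,0,0],[0,0,0]])

```text
time_s: 14.48
position: [0.6033, -0.0402, 0.0992]
tool_rot: [[-0.127, 0.992, 0.002], [0.992, 0.127, -0.0], [-0.001, 0.002, -1.0]]
ft_force: [-0.7, -0.2, 0.9]
grip_width: 0.085
gripper_force: 0.0
```

```bash
python3 - <<'E'
from h import *
im,d=cams.get_image('wrist'); cv2.imwrite('pics/w5.png',im[:,:,::-1])
marks('wrist','tube_a_mid',.0105); points('wrist','tube_a_mid',.0105)
to((.604,-.041,.006),6.8)
E
```

```text
tube_a_mid outline 0.66 [317. 246.  27. 149.] (array([ 0.608, -0.043]), -83.4, 0.106, 0.021)
tube_a_mid mark 0.63 318 245 [ 0.607 -0.039  0.011]
d tool cm [-0.07  0.01  9.37] turnz 0.008 ; d after turn [-0.07 0.01 9.37]
```

>>> move_arm(jaw=[8.5,8.5,8.5,8.5,8.5,4,2,1,1,1,1,1], dp=[[-0.2,0.35,2],[0,0,2.5],[0,0,2.5],[0,0,1.8],[0,0,0.5],[0,0,0],[0,0,0],[0,0,0],[0,0,0],[0,0,0],[0,0,0],[0,0,0]], turn=[[0,0,0],[0,0,0],[0,0,0],[0,0,0],[0,0,0],[0,0,0],[0,0,0],[0,0,0],[0,0,0],[0,0,0],[0,0,0],[0,0,0]], force=60)

```text
time_s: 15.63
position: [0.6071, -0.0414, 0.006]
tool_rot: [[-0.126, 0.992, 0.002], [0.992, 0.126, -0.001], [-0.001, 0.002, -1.0]]
ft_force: [-0.3, 0.9, 6.5]
grip_width: 0.0191
gripper_force: 59.5
```

>>> move_arm(jaw=[1,1,1,1,1,1,1,1,1,1], dp=[[0,0,0],[0,0,0],[0,0,-2],[0,0,-3],[0,0,-3.5],[0,0,-3.5],[0,0,-3.5],[0,0,-3.5],[0,0,-2],[0,0,0]], turn=[[0,0,0],[0,0,0],[0,0,0],[0,0,0],[0,0,0],[0,0,0],[0,0,0],[0,0,0],[0,0,0],[0,0,0]])

```text
time_s: 16.47
position: [0.6079, -0.0416, 0.2203]
tool_rot: [[-0.126, 0.992, 0.009], [0.992, 0.126, -0.002], [-0.004, 0.009, -1.0]]
ft_force: [-0.2, -0.4, -0.2]
grip_width: 0.0194
gripper_force: 58.8
```

```bash
python3 - <<'E'
from h import *
to((.4303,-.252,.22),77.7);to((.4405,-.205,.22),77.7);print(observe()['grip_width'])
E
```

```text
d tool cm [-18.64 -20.27  -0.08] turnz -1.230 ; d after turn [12.87 -24.34 -0.08]
d tool cm [-14.1  -18.66  -0.08] turnz -1.230 ; d after turn [12.87 -19.53 -0.08]
0.019405343739018054
```

>>> move_arm(jaw=[1,1,1,1,1,1,1,1,1,1,1], dp=[[0,0,0],[0,0,0],[0,0,0],[0,0,0],[0,0,0],[0,0,0],[0,0,0],[0,0,0],[0,0,0],[0,0,0],[0,0,0]], turn=[[0,0,-0.123],[0,0,-0.123],[0,0,-0.123],[0,0,-0.123],[0,0,-0.123],[0,0,-0.123],[0,0,-0.123],[0,0,-0.123],[0,0,-0.123],[0,0,-0.123],[0,0,0]])

```text
time_s: 17.38
position: [0.6062, -0.0413, 0.2141]
tool_rot: [[-0.978, 0.209, -0.001], [0.209, 0.978, 0.0], [0.001, 0.0, -1.0]]
ft_force: [0.1, -0.4, -1.0]
grip_width: 0.0192
gripper_force: 58.7
```

>>> move_arm(jaw=[1,1,1,1,1,1,1,1,1,1], dp=[[1.6,-3,0],[1.6,-3,0],[1.6,-3,0],[1.6,-3,0],[1.6,-3,0],[1.6,-3,0],[1.6,-3,0],[1.7,-3.3,0],[0,0,0],[0,0,0]], turn=[[0,0,0],[0,0,0],[0,0,0],[0,0,0],[0,0,0],[0,0,0],[0,0,0],[0,0,0],[0,0,0],[0,0,0]])

```text
time_s: 18.22
position: [0.4276, -0.2523, 0.2146]
tool_rot: [[-0.976, 0.22, -0.0], [0.22, 0.976, 0.0], [0.0, 0.0, -1.0]]
ft_force: [0.8, -0.6, -0.2]
grip_width: 0.0194
gripper_force: 58.9
```

```bash
python3 - <<'E'
from h import *
s=observe();R=np.array(s['tool_rot'])
im,d=cams.get_image('wrist'); cv2.imwrite('pics/w6.png',im[:,:,::-1])
z=s['position'][2]+.0045
marks('wrist','tube_a_mid',z);points('wrist','tube_a_mid',z)
print(s['position'],s['grip_width']); to((.4303,-.252,.0283),77.7)
E
```

```text
tube_a_mid mark 0.72 314 321 [ 0.428 -0.252  0.219]
tube_a_mid mark 0.54 617 260 [ 0.437 -0.091  0.219]
[ 0.4276491  -0.25228579  0.21455042] 0.019368011630243293
d tool cm [-0.26  0.08 18.62] turnz -0.007 ; d after turn [-0.26 0.08 18.62]
```

View pics/w6.png

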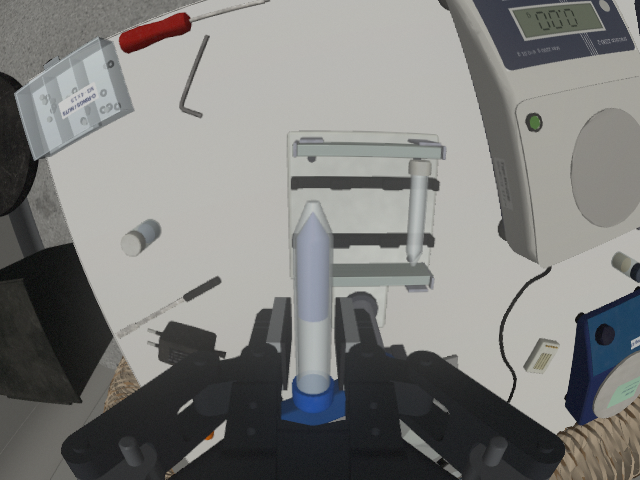

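Tube b lies in its cradle at (418,212). Tube a is held centred, its tip at (313,203). Lowering it into cradle_0.

>>> move_arm(jaw=[1,1,1,1,1,1,1,1,1,1], dp=[[-0.25,0.1,2],[0,0,3],[0,0,3],[0,0,3],[0,0,2.5],[0,0,2],[0,0,1],[0,0,0],[0,0,0],[0,0,0]], turn=[[0,0,-0.007],[0,0,0],[0,0,0],[0,0,0],[0,0,0],[0,0,0],[0,0,0],[0,0,0],[0,0,0],[0,0,0]])

```text
time_s: 19.2
position: [0.4321, -0.2506, 0.0506]
tool_rot: [[-0.979, 0.206, 0.001], [0.206, 0.979, -0.001], [-0.001, -0.001, -1.0]]
ft_force: [0.6, 0.2, 0.0]
grip_width: 0.0191
gripper_force: 58.8
```

```bash
python3 - <<'E'
from h import *
to((.4303,-.252,.0283),77.7); s=observe(); print(s['grip_width'],s['ft_force'])
E
```

```text
d tool cm [ 0.15 -0.17  2.23] turnz 0.008 ; d after turn [0.15 -0.17 2.23]
0.01914807597356965 [0.58604591 0.18804675 0.04252489]
```

>>> move_arm(jaw=[1,1,1,1,1,1,3.8,3.8,3.8,3.8,3.8], dp=[[0.1,-0.15,1],[0,0,0.7],[0,0,0.5],[0,0,0],[0,0,0],[0,0,0],[0,0,0],[0,0,0],[0,0,0],[0,0,0],[0,0,0]], turn=[[0,0,0],[0,0,0],[0,0,0],[0,0,0],[0,0,0],[0,0,0],[0,0,0],[0,0,0],[0,0,0],[0,0,0],[0,0,0]])

```text
time_s: 20.12
position: [0.43, -0.2521, 0.0278]
tool_rot: [[-0.978, 0.206, 0.0], [0.206, 0.978, -0.0], [-0.0, -0.0, -1.0]]
ft_force: [0.9, -0.2, 0.2]
grip_width: 0.0382
gripper_force: 0.0
```

>>> move_arm(jaw=[3.8,3.8,3.8,3.8,3.8,3.8,3.8,8.5,8.5], dp=[[0,0,-1],[0,0,-2],[0,0,-3],[0,0,-3],[0,0,-3],[0,0,-4],[0,0,-4],[0,0,-3],[0,0,0]], turn=[[0,0,0],[0,0,0],[0,0,0],[0,0,0],[0,0,0],[0,0,0],[0,0,0],[0,0,0],[0,0,0]])

```text
time_s: 20.87
position: [0.4314, -0.2532, 0.2639]
tool_rot: [[-0.978, 0.206, 0.008], [0.206, 0.979, -0.008], [-0.01, -0.006, -1.0]]
ft_force: [0.2, 0.6, 0.1]
grip_width: 0.061
gripper_force: 0.0
```

```bash
python3 - <<'E'
from h import *
im,d=cams.get_image('wrist'); cv2.imwrite('pics/w7.png',im[:,:,::-1])
O=np.array([.4405,-.205]); X=np.array([.977,-.213]);Y=np.array([.213,.977])
marks('wrist','tube_b_mid',.0325);marks('wrist','tube_a_mid',.0325)
points('wrist','tube_b_mid',.0325);points('wrist','tube_a_mid',.0325)
to((.489,.232,.22))
E
```

```text
tube_b_mid outline 0.86 [409. 197.  21.  91.] (array([ 0.446, -0.156]), -10.4, 0.1, 0.021)
tube_a_mid outline 0.33 [338. 272. 191. 294.] (array([ 0.548, -0.252]), -23.8, 0.412, 0.167)
tube_b_mid mark 0.41 405 199 [ 0.448 -0.159  0.033]
tube_a_mid mark 0.9 315 194 [ 0.424 -0.249  0.033]
tube_a_mid mark 0.69 355 190 [ 0.429 -0.208  0.033]
d tool cm [ 4.23 48.58  3.78]
```

>>> move_arm(jaw=[8.5,8.5,8.5,8.5,8.5,8.5,8.5,8.5,8.5,8.5,8.5,8.5], dp=[[0.35,4.0,0],[0.35,4.0,0],[0.35,4.0,0],[0.35,4.0,0],[0.35,4.0,0],[0.35,4.0,0],[0.35,4.0,0],[0.35,4.0,0],[0.35,4.0,0],[0.35,4.0,0],[0.35,4.0,0],[0.35,4.0,0]], turn=[[0,0,0.125],[0,0,0.125],[0,0,-0.125],[0,0,-0.125],[0,0,0],[0,0,0],[0,0,0],[0,0,0],[0,0,0],[0,0,0],[0,0,0],[0,0,0]])

```text
time_s: 22.12
position: [0.4981, 0.2192, 0.2564]
tool_rot: [[-0.982, 0.187, -0.003], [0.187, 0.982, -0.001], [0.002, -0.001, -1.0]]
ft_force: [0.9, -1.1, -0.4]
grip_width: 0.0851
gripper_force: 0.0
```

>>> move_arm(jaw=[8.5,8.5,8.5,8.5,8.5,8.5,8.5,8.5,8.5,8.5,8.5,8.5], dp=[[0,0,0],[0,0,0],[0,0,0],[0,0,0],[0,0,0],[0,0,0],[0,0,0],[0,0,0],[0,0,0],[0,0,0],[0,0,0],[0,0,0]], turn=[[0,0,0.125],[0,0,0.125],[0,0,0.125],[0,0,0.125],[0,0,0.125],[0,0,0.125],[0,0,0.125],[0,0,0.125],[0,0,0.125],[0,0,0.125],[0,0,0.125],[0,0,0.125]])

```text
time_s: 23.12
position: [0.4984, 0.2171, 0.2563]
tool_rot: [[0.124, 0.992, -0.003], [0.992, -0.124, -0.001], [-0.001, -0.003, -1.0]]
ft_force: [-0.1, -0.3, 0.2]
grip_width: 0.085
gripper_force: 0.0
```

>>> move_arm(jaw=[8.5,8.5,8.5,8.5,8.5,8.5,8.5,8.5,8.5,8.5,8.5,8.5], dp=[[0,0,0],[0,0,0],[0,0,0],[0,0,0],[0,0,0],[0,0,0],[0,0,0],[0,0,0],[0,0,0],[0,0,0],[0,0,0],[0,0,0]], turn=[[0,0,0.125],[0,0,0.125],[0,0,0.125],[0,0,0.125],[0,0,0.125],[0,0,0.125],[0,0,0.125],[0,0,0.125],[0,0,0.125],[0,0,0.125],[0,0,0.125],[0,0,0.125]])

```text
time_s: 24.12
position: [0.4983, 0.2171, 0.2563]
tool_rot: [[0.999, -0.053, -0.003], [-0.053, -0.999, -0.001], [-0.003, 0.001, -1.0]]
ft_force: [0.1, -0.7, 0.0]
grip_width: 0.0852
gripper_force: 0.0
```

```bash
python3 - <<'E'
from h import *
im,d=cams.get_image('wrist'); cv2.imwrite('pics/w8.png',im[:,:,::-1]); s=observe(); print(s['position'],yaw(),np.round(s['q']))
marks('wrist','lid_grip',.008);points('wrist','lid_grip',.026);
hsv=cv2.cvtColor(im,cv2.COLOR_RGB2HSV)
for r in cams.outline_of('wrist','lid_grip')[:1]:
    m=r['mask']&cv2.inRange(hsv,(95,90,60),(125,255,255)).astype(bool); print(m.sum(),axis(m,'wrist',.038))
to((.489,.232,.02),-95)
E
```

```text
[0.4983692  0.21707814 0.25633292] -93.47948824525092 [ 11.  20.  73.  -0.  87. 105.]
lid_grip outline 0.8 [300. 205. 106. 114.] (array([0.489, 0.232]), -5.3, 0.126, 0.116)
lid_grip mark 0.98 300 209 [0.487 0.23  0.026]
1028 (array([0.488, 0.232]), -4.5, 0.058, 0.018)
d tool cm [-0.96 -1.45 23.64] turnz 0.027 ; d after turn [-1.00 -1.42 23.64]
```

View pics/w8.png

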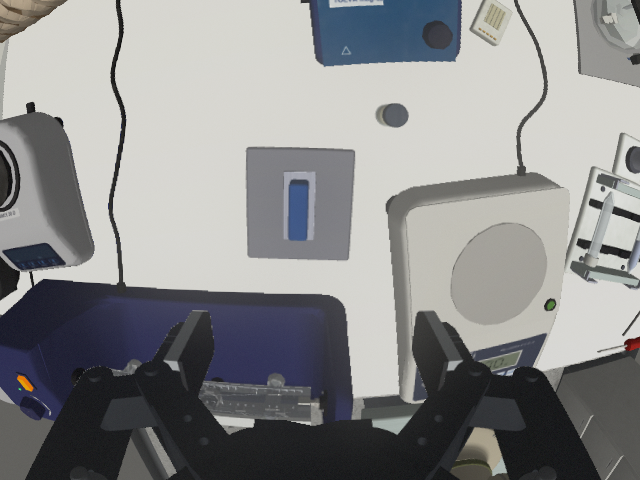

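Both tubes lie in the bed at (602,220) and (632,240). The lid is at (300,205) with its block at (298,208). Descending to the block.

>>> move_arm(jaw=[8.5,8.5,8.5,8.5,8.5,8.5,8.5,8.5,8.5,8.5], dp=[[-1.0,-1.4,0],[0,0,3],[0,0,3.5],[0,0,3.5],[0,0,3.5],[0,0,3.5],[0,0,2],[0,0,1],[0,0,0],[0,0,0]], turn=[[0,0,0.027],[0,0,0],[0,0,0],[0,0,0],[0,0,0],[0,0,0],[0,0,0],[0,0,0],[0,0,0],[0,0,0]])

```text
time_s: 25.15
position: [0.4898, 0.2317, 0.0584]
tool_rot: [[0.997, -0.072, 0.001], [-0.072, -0.997, 0.0], [0.001, -0.0, -1.0]]
ft_force: [0.7, -0.4, 0.5]
grip_width: 0.0853
gripper_force: 0.0
```

```bash
python3 - <<'E'
from h import *
to((.489,.232,.012),-95)
im,d=cams.get_image('wrist'); marks('wrist','lid_grip',.012); points('wrist','lid_grip',.026)
E
```

```text
d tool cm [-0.08 -0.02  4.64] turnz 0.015 ; d after turn [-0.08 -0.02 4.64]
lid_grip outline 0.84 [315. 262. 214. 201.] (array([0.49 , 0.232]), -4.7, 0.123, 0.112)
lid_grip mark 0.58 309 286 [0.488 0.233 0.026]
```

>>> move_arm(jaw=[8.5,8.5,8.5,8.5,5,3,1,1,1,1,1,1], dp=[[-0.1,0,2],[0,0,1.6],[0,0,1],[0,0,0],[0,0,0],[0,0,0],[0,0,0],[0,0,0],[0,0,0],[0,0,0],[0,0,0],[0,0,0]], turn=[[0,0,0.015],[0,0,0],[0,0,0],[0,0,0],[0,0,0],[0,0,0],[0,0,0],[0,0,0],[0,0,0],[0,0,0],[0,0,0],[0,0,0]], force=80)

```text
time_s: 26.3
position: [0.4887, 0.2318, 0.0125]
tool_rot: [[0.996, -0.089, 0.001], [-0.089, -0.996, 0.0], [0.001, -0.0, -1.0]]
ft_force: [-0.8, -1.0, 5.0]
grip_width: 0.0186
gripper_force: 79.5
```

>>> move_arm(jaw=[1,1,1,1,1,1,1,1,1,1,1], dp=[[0,0,0],[0,0,0],[0,0,-1],[0,0,-2],[0,0,-3],[0,0,-3],[0,0,-3],[0,0,-4],[0,0,-4],[0,0,-4],[0,0,0]], turn=[[0,0,0],[0,0,0],[0,0,0],[0,0,0],[0,0,0],[0,0,0],[0,0,0],[0,0,0],[0,0,0],[0,0,0],[0,0,0]])

```text
time_s: 27.22
position: [0.4902, 0.2323, 0.2601]
tool_rot: [[0.996, -0.089, 0.013], [-0.089, -0.996, 0.003], [0.013, -0.004, -1.0]]
ft_force: [0.8, 0.4, -1.3]
grip_width: 0.0186
gripper_force: 78.6
```

```bash
python3 - <<'E'
from h import *
print(observe()['grip_width'],yaw(),np.round(observe()['q'])); to((.4405,-.205,.25))
E
```

```text
0.01864274423938411 -95.07919382005959 [ 13.  20.  73.  -0.  87. 108.]
d tool cm [-1.09 44.    0.81]
```

>>> move_arm(jaw=[1,1,1,1,1,1,1,1,1,1,1,1], dp=[[0,0,0],[0,0,0],[0,0,0],[0,0,0],[0,0,0],[0,0,0],[0,0,0],[0,0,0],[0,0,0],[0,0,0],[0,0,0],[0,0,0]], turn=[[0,0,-0.125],[0,0,-0.125],[0,0,-0.125],[0,0,-0.125],[0,0,-0.125],[0,0,-0.125],[0,0,-0.125],[0,0,-0.125],[0,0,-0.125],[0,0,-0.125],[0,0,-0.125],[0,0,-0.125]])

```text
time_s: 28.22
position: [0.4878, 0.2316, 0.2514]
tool_rot: [[0.153, 0.988, -0.001], [0.988, -0.153, -0.0], [-0.001, -0.001, -1.0]]
ft_force: [0.6, 0.6, -2.3]
grip_width: 0.0188
gripper_force: 78.3
```

>>> move_arm(jaw=[1,1,1,1,1,1,1,1,1,1,1,1], dp=[[0,0,0],[0,0,0],[0,0,0],[0,0,0],[0,0,0],[0,0,0],[0,0,0],[0,0,0],[0,0,0],[0,0,0],[0,0,0],[0,0,0]], turn=[[0,0,-0.125],[0,0,-0.125],[0,0,-0.125],[0,0,-0.125],[0,0,-0.125],[0,0,-0.125],[0,0,-0.125],[0,0,-0.125],[0,0,-0.125],[0,0,-0.125],[0,0,-0.125],[0,0,-0.125]])

```text
time_s: 29.22
position: [0.4878, 0.2316, 0.2514]
tool_rot: [[-0.975, 0.222, -0.001], [0.222, 0.975, -0.0], [0.001, -0.001, -1.0]]
ft_force: [-1.8, 0.1, -3.0]
grip_width: 0.0184
gripper_force: 78.3
```

>>> move_arm(jaw=[1,1,1,1,1,1,1,1,1,1,1,1], dp=[[-0.3,-2,0],[-0.3,-3,0],[-0.4,-4,0],[-0.4,-4,0],[-0.4,-4,0],[-0.4,-4,0],[-0.4,-4,0],[-0.4,-4,0],[-0.4,-4,0],[-0.4,-4,0],[-0.4,-4,0],[-0.3,-2.8,0]], turn=[[0,0,-0.015],[0,0,0],[0,0,0],[0,0,0],[0,0,0],[0,0,0],[0,0,0],[0,0,0],[0,0,0],[0,0,0],[0,0,0],[0,0,0]])

```text
time_s: 30.22
position: [0.4371, -0.2085, 0.2515]
tool_rot: [[-0.976, 0.216, -0.001], [0.216, 0.976, -0.0], [0.001, -0.0, -1.0]]
ft_force: [-0.4, 0.0, -3.3]
grip_width: 0.0187
gripper_force: 78.7
```

>>> move_arm(jaw=[1,1,1], dp=[[0,0,0],[0,0,0],[0,0,0]], turn=[[0,0,0],[0,0,0],[0,0,0]])

```text
time_s: 30.47
position: [0.438, -0.205, 0.2516]
tool_rot: [[-0.977, 0.214, -0.001], [0.214, 0.977, 0.001], [0.001, 0.001, -1.0]]
ft_force: [0.1, 0.5, -2.9]
grip_width: 0.0186
gripper_force: 78.9
```

```bash
python3 - <<'E'
from h import *
im,d=cams.get_image('wrist'); cv2.imwrite('pics/w9.png',im[:,:,::-1]); s=observe(); z=s['position'][2]-.0125
print(s['position'],s['grip_width'])
marks('wrist','lid_grip',z+.008);points('wrist','lid_grip',z+.026)
to((.4405,-.205,.0585),77.7)
E
```

```text
[ 0.43817434 -0.20464245  0.25171944] 0.018657229627955657
lid_grip outline 0.58 [313. 291. 272. 241.] (array([ 0.437, -0.205]), -12.1, 0.124, 0.114)
lid_grip outline 0.33 [265. 164.  16.  21.] (array([ 0.369, -0.209]), -13.3, 0.007, 0.006)
lid_grip mark 0.64 312 333 [ 0.438 -0.205  0.265]
d tool cm [-0.25  0.   19.32] turnz 0.000 ; d after turn [-0.25 0.00 19.32]
```

View pics/w9.png

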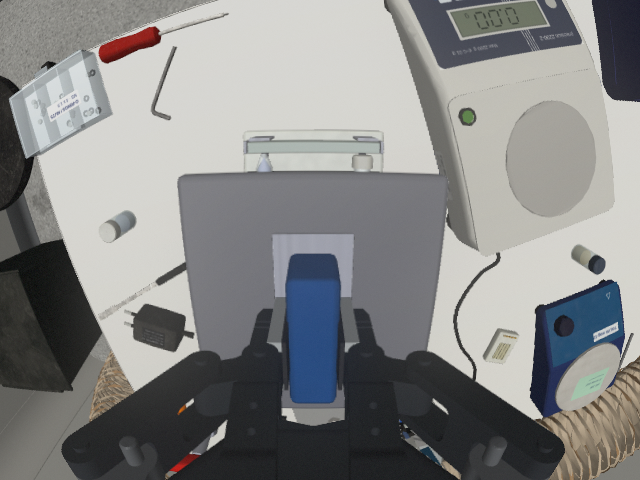

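The lid is held level at (313,290), with the two tube ends showing in the bed at (264,162) and (362,162). Lowering it.

>>> move_arm(jaw=[1,1,1,1,1,1,1,1,1,1,1], dp=[[-0.28,0,1],[0,0,2],[0,0,3],[0,0,3],[0,0,3],[0,0,2.5],[0,0,1.8],[0,0,1],[0,0,0],[0,0,0],[0,0,0]], turn=[[0,0,0],[0,0,0],[0,0,0],[0,0,0],[0,0,0],[0,0,0],[0,0,0],[0,0,0],[0,0,0],[0,0,0],[0,0,0]])

```text
time_s: 31.53
position: [0.4415, -0.2063, 0.0794]
tool_rot: [[-0.977, 0.213, 0.001], [0.213, 0.977, -0.001], [-0.001, -0.001, -1.0]]
ft_force: [0.0, 0.3, -3.1]
grip_width: 0.0182
gripper_force: 78.8
```

```bash
python3 - <<'E'
from h import *
im,d=cams.get_image('wrist'); s=observe();z=s['position'][2]-.0125
marks('wrist','lid_grip',z+.008)
points('wrist','cradle_1',.0325)
to((.4408,-.205,.0585),77.7);print(s['grip_width'],s['ft_force'])
sc,d=cams.get_image('scene'); cv2.imwrite('pics/s9.png',cv2.resize(sc[200:380,290:530],(800,600),interpolation=cv2.INTER_CUBIC)[:,:,::-1])
E
```

```text
lid_grip outline 0.66 [315. 291. 273. 244.] (array([ 0.441, -0.207]), -12.2, 0.125, 0.114)
d tool cm [0.11 0.13 2.11] turnz -0.000 ; d after turn [0.11 0.13 2.11]
0.01849120648567489 [-0.16161521  0.55585096 -3.06755087]
```

View pics/s9.png

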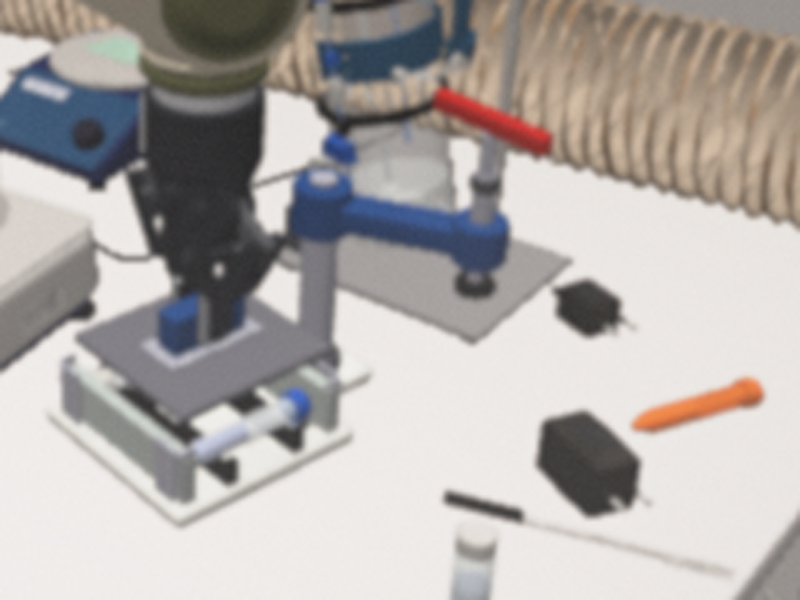

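The lid hovers centred above the bed, tube a lies in its near cradle at (250,425), and the swing arm is out to the right. Setting the lid down.

>>> move_arm(jaw=[1,1,1,1,1,1,1,1], dp=[[0.05,0.15,0.6],[0,0,0.6],[0,0,0.4],[0,0,0.3],[0,0,0.2],[0,0,0],[0,0,0],[0,0,0]], turn=[[0,0,0],[0,0,0],[0,0,0],[0,0,0],[0,0,0],[0,0,0],[0,0,0],[0,0,0]])

```text
time_s: 32.4
position: [0.4407, -0.2046, 0.0585]
tool_rot: [[-0.977, 0.214, -0.0], [0.214, 0.977, -0.0], [0.0, -0.0, -1.0]]
ft_force: [-3.6, 3.3, 9.8]
grip_width: 0.0187
gripper_force: 80.6
```

>>> move_arm(jaw=[3,4,5,5,5,5,5,5,5,5,5,5], dp=[[0,0,0],[0,0,0],[0,0,0],[0,0,0],[0,0,-1],[0,0,-3],[0,0,-4],[0,0,-4],[0,0,-4],[0,0,-4],[0,0,-4],[0,0,0]], turn=[[0,0,0],[0,0,0],[0,0,0],[0,0,0],[0,0,0],[0,0,0],[0,0,0],[0,0,0],[0,0,0],[0,0,0],[0,0,0],[0,0,0]])

```text
time_s: 33.4
position: [0.4425, -0.206, 0.3052]
tool_rot: [[-0.977, 0.214, 0.011], [0.214, 0.977, -0.009], [-0.012, -0.006, -1.0]]
ft_force: [-0.3, -0.2, -0.1]
grip_width: 0.0502
gripper_force: 0.0
```

```bash
python3 - <<'E'
from h import *
im,d=cams.get_image('wrist'); s=observe(); print(s['position'])
marks('wrist','lid_grip',.054); points('wrist','lid_grip',.072)
sc,d=cams.get_image('scene')
hsv=cv2.cvtColor(sc,cv2.COLOR_RGB2HSV); 
for r in cams.outline_of('scene','t_handle_bar')[:2]: print(r['p'],np.round(np.array(r['box'])*[640,480,640,480]))
m=(cv2.inRange(hsv,(0,120,80),(10,255,255))|cv2.inRange(hsv,(170,120,80),(180,255,255)))>0
m[:,:390]=0;m[:,480:]=0;m[:200]=0;m[270:]=0
print(m.sum(),axis(m,'scene',.231))
v,u=np.nonzero(m); P=np.array([pt('scene',a,b,depth=d[b,a]) for a,b in zip(u,v) if d[b,a]>0]); P=P[(P[:,2]>.19)&(P[:,2]<.26)]
print(len(P),P.mean(0).round(3),P.min(0).round(3),P.max(0).round(3),cv2.minAreaRect(P[:,:2].astype(np.float32)))
points('scene','t_handle_bar',.223);points('scene','press_foot_face',.1)
E
```

```text
[ 0.44180799 -0.20543758  0.30130551]
lid_grip outline 0.82 [316. 190. 110. 118.] (array([ 0.437, -0.204]), -12.3, 0.123, 0.115)
lid_grip mark 0.74 315 194 [ 0.438 -0.203  0.072]
0.63 [437. 241.  34.  32.]
256 (array([ 0.56 , -0.335]), 77.8, 0.098, 0.028)
248 [ 0.571 -0.331  0.225] [ 0.559 -0.372  0.217] [ 0.585 -0.286  0.23 ] ((0.5728095769882202, -0.32977378368377686), (0.0891394093632698, 0.013168169185519218), 77.03472900390625)
t_handle_bar mark 0.6 435 231 [ 0.591 -0.316  0.223]
press_foot_face mark 0.65 433 286 [ 0.578 -0.331  0.1  ]
press_foot_face mark 0.35 428 377 [ 0.319 -0.469  0.1  ]
```

>>> move_arm(jaw=[5,5,5,5,5,5,5,5,5,5,5,5], dp=[[0,0,0],[0,0,0],[0,0,0],[0,0,0],[0,0,0],[0,0,0],[0,0,0],[0,0,0],[0,0,0],[0,0,0],[0,0,0],[0,0,0]], turn=[[0,0,0.125],[0,0,0.125],[0,0,0.125],[0,0,0.125],[0,0,0.125],[0,0,0.125],[0,0,0.125],[0,0,0.125],[0,0,0.125],[0,0,0.125],[0,0,0.125],[0,0,0.125]])

```text
time_s: 34.75
position: [0.4408, -0.2047, 0.2969]
tool_rot: [[0.15, 0.989, -0.001], [0.989, -0.15, 0.001], [0.001, -0.002, -1.0]]
ft_force: [-0.4, -0.8, 0.3]
grip_width: 0.0504
gripper_force: 0.0
```

>>> move_arm(jaw=[5,5,5,5,5,5,5,5,5,5], dp=[[0,0,0],[-1.5,2.5,0],[-1.5,2.5,0],[-1.5,2.5,0],[-1.5,2.5,0],[-1.5,2.5,0],[-1.6,2.9,0],[0,0,0],[0,0,0],[0,0,0]], turn=[[0,0,0.08],[0,0,0],[0,0,0],[0,0,0],[0,0,0],[0,0,0],[0,0,0],[0,0,0],[0,0,0],[0,0,0]])

```text
time_s: 35.58
position: [0.5705, -0.3275, 0.297]
tool_rot: [[0.223, 0.975, -0.001], [0.975, -0.223, 0.001], [0.001, -0.002, -1.0]]
ft_force: [0.8, 0.2, -0.2]
grip_width: 0.0501
gripper_force: 0.0
```

```bash
python3 - <<'E'
from h import *
im,d=cams.get_image('wrist'); cv2.imwrite('pics/w10.png',im[:,:,::-1]); s=observe(); print(s['position'],yaw(),np.round(s['q']))
hsv=cv2.cvtColor(im,cv2.COLOR_RGB2HSV)
m=((cv2.inRange(hsv,(0,130,70),(8,255,255))|cv2.inRange(hsv,(172,130,70),(180,255,255)))>0)
n,l,st,_=cv2.connectedComponentsWithStats(m.astype(np.uint8))
for i in range(1,n):
    if st[i,4]>300: 
        print(st[i],axis(l==i,'wrist',.2285), np.median(d[l==i]))
points('wrist','t_handle_bar',.2205)
to((.5728,-.329,.204),-13)
E
```

```text
[ 0.57030264 -0.32718741  0.29778419] -12.862979941904015 [-40.  32.  47.   0. 101. -27.]
[ 309  186   19  133 2236] (array([ 0.574, -0.327]), 78.4, 0.087, 0.01) 0.22589041
[ 71 248  24  49 495] (array([ 0.406, -0.304]), 86.2, 0.037, 0.012) 0.4604753
t_handle_bar mark 0.7 318 256 [ 0.573 -0.331  0.22 ]
d tool cm [-0.12  0.29  9.38] turnz 0.002 ; d after turn [-0.12 0.29 9.38]
```

View pics/w10.png

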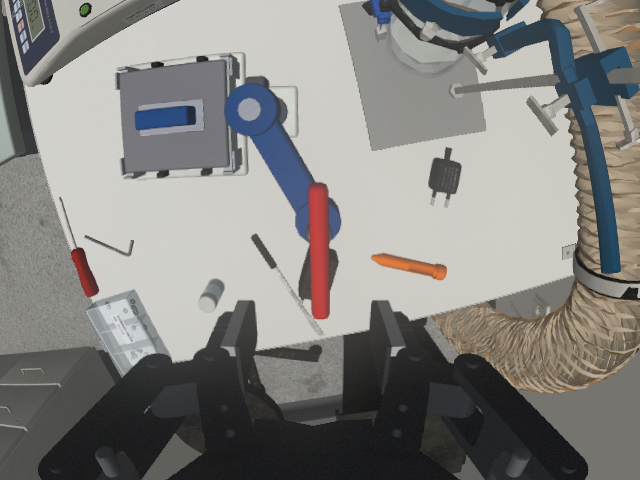

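The red bar is at (319,250), lying almost straight between the open fingers. The lid sits inside its lugs at (175,118). Gripping the bar.

>>> move_arm(jaw=[5,5,5,5,5,5,2,0.5,0.5,0.5,0.5,0.5], dp=[[-0.05,0.32,1.5],[0,0,2.5],[0,0,2.5],[0,0,2],[0,0,0.9],[0,0,0],[0,0,0],[0,0,0],[0,0,0],[0,0,0],[0,0,0],[0,0,0]], turn=[[0,0,-0.01],[0,0,0],[0,0,0],[0,0,0],[0,0,0],[0,0,0],[0,0,0],[0,0,0],[0,0,0],[0,0,0],[0,0,0],[0,0,0]], force=60)

```text
time_s: 36.68
position: [0.5741, -0.3293, 0.2055]
tool_rot: [[0.213, 0.977, 0.002], [0.977, -0.213, -0.002], [-0.001, 0.003, -1.0]]
ft_force: [-0.6, 0.1, 6.4]
grip_width: 0.0108
gripper_force: 59.4
```

```bash
python3 - <<'E'
from h import *
s=observe();p=s['position'];R=np.array(s['tool_rot']);print(p,yaw(),s['grip_width'],s['gripper_force'],s['ft_force'],s['wrist_torque'])
C=np.array([.5431,-.2274]); v=p[:2]-C; a=np.arctan2(v[1],v[0]); print('r',np.hypot(*v),'ang',np.degrees(a))
tot=np.degrees(a)-(-192.3); print('swing deg',tot)
n=19; w=np.radians(tot-4)/n; r=np.hypot(*v)
# row: position moves by chord (clockwise), expressed in tool frame at row start
q=C+r*np.array([np.cos(a-w),np.sin(a-w)]); d=R.T@np.append(q-p[:2],0)*100
print('per row dp',d.round(3),'turn',round(w,4))
E
```

```text
[ 0.5741084  -0.32929095  0.20552476] -12.284357017084004 0.010787414799710193 59.39791917800903 [-0.60042391  0.12433301  6.36995918] [0.08277616 0.11411235 0.24453248]
r 0.10650486348161801 ang -73.07345905266732
swing deg 119.2265409473327
per row dp [-0.497 -1.011 -0.002] turn 0.1058
```

>>> move_arm(jaw=[0.5,0.5,0.5,0.5,0.5,0.5,0.5,0.5,0.5,0.5], dp=[[-0.5,-1.01,0],[-0.5,-1.01,0],[-0.5,-1.01,0],[-0.5,-1.01,0],[-0.5,-1.01,0],[-0.5,-1.01,0],[-0.5,-1.01,0],[-0.5,-1.01,0],[0,0,0],[0,0,0]], turn=[[0,0,0.106],[0,0,0.106],[0,0,0.106],[0,0,0.106],[0,0,0.106],[0,0,0.106],[0,0,0.106],[0,0,0.106],[0,0,0],[0,0,0]])

```text
time_s: 37.52
position: [0.4874, -0.3178, 0.2053]
tool_rot: [[0.872, 0.489, 0.002], [0.489, -0.872, -0.001], [0.002, 0.002, -1.0]]
ft_force: [0.9, 3.6, 9.2]
grip_width: 0.0106
gripper_force: 59.8
```

```bash
cat > sw.py <<'E'
from h import *
s=observe();p=s['position'];R=np.array(s['tool_rot']);print(p,yaw(),s['grip_width'],'F',s['ft_force'],s['wrist_torque'])
C=np.array([.5431,-.2274]); v=p[:2]-C; a=np.arctan2(v[1],v[0]); a=a-2*np.pi if a>0 else a
tot=np.degrees(a)-(-192.3); print('r',np.hypot(*v),'swing deg',tot,'yaw-ang',yaw()-np.degrees(a))
r=.1055
for t in (4,0):
  n=10; w=np.radians(tot-t)/n
  q=C+r*np.array([np.cos(a-w),np.sin(a-w)]); d=R.T@np.append(q-p[:2],0)*100
  print('per row of 10 dp',d.round(3),'turn',round(w,4))
E
python3 sw.py
```

```text
[ 0.4874278  -0.31778166  0.20534266] -60.745862581663424 0.01060586354224328 F [0.85170774 3.63623428 9.23373592] [ 0.73065262 -0.14783041 -0.35509396]
r 0.10615195780032508 swing deg 70.66826696877177 yaw-ang 60.88587044956481
per row of 10 dp [-0.477 -1.136 -0.003] turn 0.1164
per row of 10 dp [-0.505 -1.205 -0.003] turn 0.1233
```

>>> move_arm(jaw=[0.5,0.5,0.5,0.5,0.5,0.5,0.5,0.5,0.5,0.5,0.5,0.5], dp=[[-0.5,-1.11,0],[-0.5,-1.11,0],[-0.5,-1.11,0],[-0.5,-1.11,0],[-0.5,-1.11,0],[-0.5,-1.11,0],[-0.5,-1.11,0],[-0.5,-1.11,0],[-0.5,-1.11,0],[-0.5,-1.11,0],[0,0,0],[0,0,0]], turn=[[0,0,0.116],[0,0,0.116],[0,0,0.116],[0,0,0.116],[0,0,0.116],[0,0,0.116],[0,0,0.116],[0,0,0.116],[0,0,0.116],[0,0,0.116],[0,0,0],[0,0,0]])

```text
time_s: 38.52
position: [0.4405, -0.2125, 0.2052]
tool_rot: [[0.797, -0.604, -0.002], [-0.604, -0.797, -0.001], [-0.001, 0.002, -1.0]]
ft_force: [-8.4, 1.8, 14.3]
grip_width: 0.011
gripper_force: 60.6
```

```bash
python3 sw.py
```

```text
[ 0.44054444 -0.21249644  0.20521645] -127.17625803695633 0.010983109436829903 F [-8.37464985  1.81312287 14.25081665] [ 0.41815915  1.57210084 -0.38586765]
r 0.1036328078500522 swing deg 4.03155527093395 yaw-ang 61.092186692109735
per row of 10 dp [-0.164  0.09   0.   ] turn 0.0001
per row of 10 dp [-0.199  0.025  0.   ] turn 0.007
```

>>> move_arm(jaw=[0.5,0.5,0.5,0.5,0.5,0.5,0.5], dp=[[-0.12,-0.17,0],[-0.12,-0.17,0],[-0.12,-0.17,0],[-0.12,-0.17,0],[0,0,0],[0,0,0],[0,0,0]], turn=[[0,0,0.0175],[0,0,0.0175],[0,0,0.0175],[0,0,0.0175],[0,0,0],[0,0,0],[0,0,0]])

```text
time_s: 39.1
position: [0.4415, -0.2054, 0.2052]
tool_rot: [[0.753, -0.658, -0.001], [-0.658, -0.753, -0.003], [0.002, 0.003, -1.0]]
ft_force: [-6.7, -2.3, 12.5]
grip_width: 0.0113
gripper_force: 60.3
```

```bash
python3 sw.py
```

```text
[ 0.44147814 -0.20542013  0.20523729] -131.18031217851606 0.011256453029848212 F [-6.73622053 -2.33434965 12.48030258] [-0.42557021  1.28583321 -0.15264507]
r 0.1039717119931767 swing deg 0.09545222740626969 yaw-ang 61.02423559407768
per row of 10 dp [-0.099  0.137  0.   ] turn -0.0068
per row of 10 dp [-0.135  0.072  0.   ] turn 0.0002
```

>>> move_arm(jaw=[0.5,0.5,0.5,0.5,0.5], dp=[[-0.17,-0.14,-0.05],[-0.08,-0.18,0],[0,0,0],[0,0,0],[0,0,0]], turn=[[0,0,0.01],[0,0,0.01],[0,0,0],[0,0,0],[0,0,0]])

```text
time_s: 39.52
position: [0.4417, -0.2031, 0.2054]
tool_rot: [[0.739, -0.673, -0.001], [-0.673, -0.739, -0.007], [0.004, 0.006, -1.0]]
ft_force: [-5.8, -11.2, 6.1]
grip_width: 0.011
gripper_force: 59.7
```

```bash
python3 sw.py; python3 - <<'E'
from h import *
sc,d=cams.get_image('side'); cv2.imwrite('pics/sd11.png',cv2.resize(sc[150:330,280:520],(800,600),interpolation=cv2.INTER_CUBIC)[:,:,::-1])
sc,d=cams.get_image('scene'); cv2.imwrite('pics/s11.png',cv2.resize(sc[190:370,270:510],(800,600),interpolation=cv2.INTER_CUBIC)[:,:,::-1])
E
```

```text
[ 0.44174999 -0.20307763  0.20537399] -132.32654354726105 0.011036591948542718 F [ -5.76756767 -11.19090824   6.12867563] [-2.05271162  1.17899145  0.12763059]
r 0.1042276435483094 swing deg -1.1948602808473936 yaw-ang 61.16831673358635
per row of 10 dp [-0.065  0.145  0.001] turn -0.0091
per row of 10 dp [-0.101  0.081  0.   ] turn -0.0021
```

View pics/s11.png

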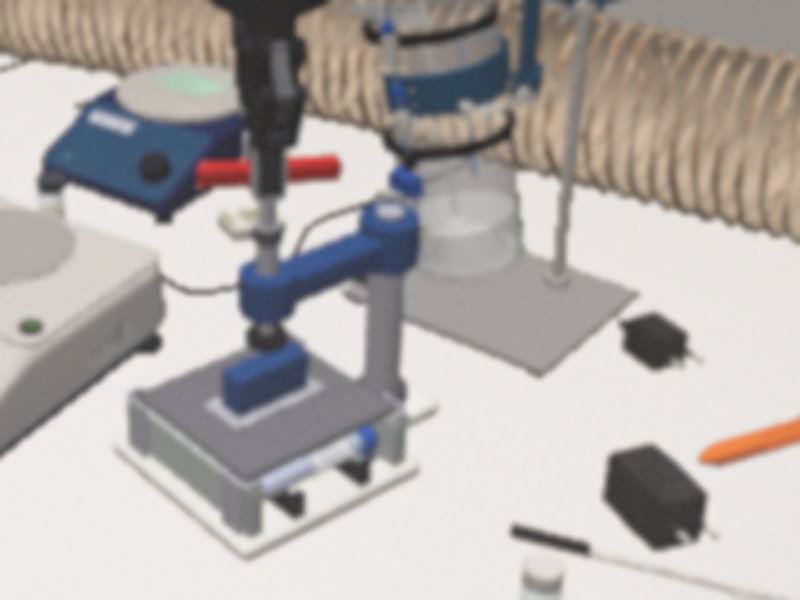

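Arm home: the spindle and foot stand over the blue block at (265,335), and force is building against the stop. I'll release and regrip half a turn back, so the wrist has range for the whole screw turn.

>>> move_arm(jaw=[2,4,5,5,5,5,5,5,5,5,5], dp=[[0,0,0],[0,0,0],[0,0,0],[0,0,0],[0,0,-1],[0,0,-2],[0,0,-3],[0,0,-3],[0,0,0],[0,0,0],[0,0,0]], turn=[[0,0,0],[0,0,0],[0,0,0],[0,0,0],[0,0,0],[0,0,0],[0,0,0],[0,0,-0.125],[0,0,-0.125],[0,0,-0.125],[0,0,-0.125]])

```text
time_s: 40.53
position: [0.442, -0.1999, 0.2946]
tool_rot: [[0.973, -0.232, 0.0], [-0.232, -0.973, -0.0], [0.0, 0.0, -1.0]]
ft_force: [-0.1, 0.1, -0.7]
grip_width: 0.0498
gripper_force: 0.0
```

>>> move_arm(jaw=[5,5,5,5,5,5,5,5,5,5,5,5], dp=[[0,0,0],[0,0,0],[0,0,0],[0,0,0],[0,0,0],[0,0,0],[0,0,0],[0,0,0],[0,0,0],[0,0,0],[0,0,0],[0,0,0]], turn=[[0,0,-0.125],[0,0,-0.125],[0,0,-0.125],[0,0,-0.125],[0,0,-0.125],[0,0,-0.125],[0,0,-0.125],[0,0,-0.125],[0,0,-0.125],[0,0,-0.125],[0,0,-0.125],[0,0,-0.125]])

```text
time_s: 41.53
position: [0.442, -0.1999, 0.2942]
tool_rot: [[0.301, 0.954, -0.0], [0.954, -0.301, 0.0], [0.0, -0.001, -1.0]]
ft_force: [-0.1, -0.1, -0.3]
grip_width: 0.0499
gripper_force: 0.0
```

>>> move_arm(jaw=[5,5,5,5,5,5,5,5,5,5,5,5], dp=[[0,0,0],[0,0,0],[0,0,0],[0,0,0],[0,0,0],[0,0,0],[0,0,0],[0,0,0],[0,0,0],[0,0,0],[0,0,0],[0,0,0]], turn=[[0,0,-0.125],[0,0,-0.125],[0,0,-0.125],[0,0,-0.125],[0,0,-0.125],[0,0,-0.125],[0,0,-0.125],[0,0,-0.125],[0,0,-0.125],[0,0,0],[0,0,0],[0,0,0]])

```text
time_s: 42.53
position: [0.4419, -0.2, 0.2943]
tool_rot: [[-0.724, 0.69, -0.0], [0.69, 0.724, 0.0], [0.0, -0.0, -1.0]]
ft_force: [0.2, 0.2, 0.1]
grip_width: 0.0498
gripper_force: 0.0
```

```bash
cat > bar.py <<'E'
from h import *
im,d=cams.get_image('wrist'); cv2.imwrite('pics/w12.png',im[:,:,::-1]); s=observe(); print(s['position'],yaw(),np.round(s['q']))
hsv=cv2.cvtColor(im,cv2.COLOR_RGB2HSV)
m=((cv2.inRange(hsv,(0,130,70),(8,255,255))|cv2.inRange(hsv,(172,130,70),(180,255,255)))>0)
n,l,st,_=cv2.connectedComponentsWithStats(m.astype(np.uint8))
for i in range(1,n):
    if st[i,4]>300: print(st[i],axis(l==i,'wrist',.2285), np.median(d[l==i]))
points('wrist','t_handle_bar',.2205)
to((.4405,-.205,.2055),48)
E
python3 bar.py
```

```text
[ 0.44191323 -0.20000855  0.29428081] 46.388038312407204 [-38.  13.  77.   0.  90. -85.]
[ 82 135  38  48 733] (array([ 0.302, -0.251]), 87.0, 0.038, 0.011) 0.40607104
[ 294  190   23  135 2385] (array([ 0.44 , -0.204]), -41.9, 0.088, 0.011) 0.22368534
t_handle_bar mark 0.7 308 260 [ 0.443 -0.205  0.22 ]
t_handle_bar mark 0.43 181 290 [ 0.399 -0.283  0.22 ]
d tool cm [-0.24 -0.46  8.88] turnz -0.028 ; d after turn [-0.23 -0.47 8.88]
```

>>> move_arm(jaw=[5,5,5,5,5,5,2,0.5,0.5,0.5,0.5,0.5], dp=[[-0.17,-0.47,1.5],[0,0,2.5],[0,0,2.5],[0,0,1.8],[0,0,0.7],[0,0,0],[0,0,0],[0,0,0],[0,0,0],[0,0,0],[0,0,0],[0,0,0]], turn=[[0,0,-0.03],[0,0,0],[0,0,0],[0,0,0],[0,0,0],[0,0,0],[0,0,0],[0,0,0],[0,0,0],[0,0,0],[0,0,0],[0,0,0]], force=60)

```text
time_s: 43.63
position: [0.4405, -0.2048, 0.2055]
tool_rot: [[-0.746, 0.666, 0.002], [0.666, 0.746, -0.001], [-0.003, 0.001, -1.0]]
ft_force: [0.6, 1.3, 5.6]
grip_width: 0.0112
gripper_force: 59.4
```

>>> move_arm(jaw=[0.5,0.5,0.5,0.5,0.5,0.5,0.5,0.5,0.5,0.5,0.5,0.5], dp=[[0,0,0.06],[0,0,0.06],[0,0,0.06],[0,0,0.06],[0,0,0.06],[0,0,0.06],[0,0,0.06],[0,0,0.06],[0,0,0],[0,0,0],[0,0,0],[0,0,0]], turn=[[0,0,0.12],[0,0,0.12],[0,0,0.12],[0,0,0.12],[0,0,0.12],[0,0,0.12],[0,0,0.12],[0,0,0.12],[0,0,0],[0,0,0],[0,0,0],[0,0,0]])

```text
time_s: 44.63
position: [0.441, -0.2048, 0.2007]
tool_rot: [[0.118, 0.993, 0.004], [0.993, -0.118, -0.001], [-0.001, 0.004, -1.0]]
ft_force: [3.8, 0.9, 5.6]
grip_width: 0.0104
gripper_force: 59.3
```

```bash
python3 sw.py
```

```text
[ 0.44097889 -0.20481157  0.20069131] -6.75945488238332 0.010378201529443288 F [3.80134391 0.86623792 5.58524801] [ 0.36681554 -0.64024193 -0.11236456]
r 0.10458947343754135 swing deg -0.172576888054067 yaw-ang 185.71312200567075
per row of 10 dp [-0.067 -0.098 -0.   ] turn -0.0073
per row of 10 dp [ 0.006 -0.091 -0.   ] turn -0.0003
```

>>> move_arm(jaw=[0.5,0.5,0.5,0.5,0.5,0.5,0.5,0.5,0.5,0.5,0.5,0.5], dp=[[0,0,0.06],[0,0,0.06],[0,0,0.06],[0,0,0.06],[0,0,0.06],[0,0,0.06],[0,0,0.06],[0,0,0.06],[0,0,0.06],[0,0,0.06],[0,0,0.06],[0,0,0.06]], turn=[[0,0,0.12],[0,0,0.12],[0,0,0.12],[0,0,0.12],[0,0,0.12],[0,0,0.12],[0,0,0.12],[0,0,0.12],[0,0,0.12],[0,0,0.12],[0,0,0.12],[0,0,0.12]])

```text
time_s: 45.63
position: [0.4416, -0.2054, 0.1936]
tool_rot: [[1.0, 0.008, 0.005], [0.008, -1.0, -0.003], [0.005, 0.003, -1.0]]
ft_force: [6.3, -0.8, 3.6]
grip_width: 0.0107
gripper_force: 59.1
```

```bash
python3 sw.py
```

```text
[ 0.44163017 -0.20541042  0.19360596] -89.56177485695683 0.010742237218940477 F [ 6.25064946 -0.80095217  3.61659284] [-0.10155223 -1.18282592  0.29717128]
r 0.10382517833393419 swing deg 0.07247529758421933 yaw-ang 102.66574984545896
per row of 10 dp [-0.179  0.034 -0.001] turn -0.0069
per row of 10 dp [-0.163 -0.038 -0.001] turn 0.0001
```

>>> move_arm(jaw=[0.5,0.5,0.5,0.5], dp=[[0,0,0.06],[0,0,0.06],[0,0,0],[0,0,0]], turn=[[0,0,0.12],[0,0,0.12],[0,0,0],[0,0,0]])

```text
time_s: 45.97
position: [0.4416, -0.2056, 0.1923]
tool_rot: [[0.974, -0.226, 0.005], [-0.226, -0.974, -0.003], [0.006, 0.002, -1.0]]
ft_force: [6.4, -2.7, 3.8]
grip_width: 0.0108
gripper_force: 59.0
```

```bash
python3 sw.py
```

```text
[ 0.44161673 -0.205573    0.19231294] -103.06224140952051 0.010813612266617225 F [ 6.41307745 -2.65467554  3.84899589] [-0.15617141 -1.18276156 -0.33479753]
r 0.10380400789648703 swing deg 0.16175054494320307 yaw-ang 89.0760080455363
per row of 10 dp [-0.168  0.073 -0.001] turn -0.0067
per row of 10 dp [-0.17  -0.    -0.001] turn 0.0003
```

>>> move_arm(jaw=[0.5,0.5,0.5,0.5,0.5,0.5], dp=[[0,0,0.05],[0,0,0.05],[0,0,0.05],[0,0,0.05],[0,0,0],[0,0,0]], turn=[[0,0,0.1],[0,0,0.1],[0,0,0.1],[0,0,0.1],[0,0,0],[0,0,0]])

```text
time_s: 46.47
position: [0.4416, -0.2059, 0.1906]
tool_rot: [[0.809, -0.587, 0.005], [-0.587, -0.809, -0.004], [0.007, -0.0, -1.0]]
ft_force: [5.9, -2.4, 3.7]
grip_width: 0.0108
gripper_force: 59.2
```

```bash
python3 sw.py|head -2;python3 -c "
from h import *
print(observe()['joint_efforts'])"
```

```text
[ 0.44164142 -0.20590977  0.19058226] -125.96600074382819 0.01081406083086077 F [ 5.87202123 -2.36807851  3.69811642] [-0.32226051 -1.01777436 -0.10906137]
r 0.10370956120925666 swing deg 0.3407749668782287 yaw-ang 65.9932242892936
[ 3.40362685e-02 -3.72241437e+01 -1.71517181e+01 -5.49953207e-01
  1.54121529e+00  6.32746029e-02]
```

>>> move_arm(jaw=[0.5,0.5,0.5,0.5,0.5,0.5], dp=[[0,0,0.05],[0,0,0.05],[0,0,0.05],[0,0,0.05],[0,0,0],[0,0,0]], turn=[[0,0,0.1],[0,0,0.1],[0,0,0.1],[0,0,0.1],[0,0,0],[0,0,0]])

```text
time_s: 46.97
position: [0.4415, -0.2061, 0.1888]
tool_rot: [[0.517, -0.856, 0.005], [-0.856, -0.517, -0.004], [0.006, -0.002, -1.0]]
ft_force: [5.2, -2.8, 6.0]
grip_width: 0.0103
gripper_force: 59.5
```

```bash
python3 sw.py|head -2;python3 - <<'E'
from h import *
print(observe()['joint_efforts'])
for c,b in (('scene',(190,370,270,510)),('side',(150,330,280,520))):
    sc,d=cams.get_image(c); cv2.imwrite(f'pics/{c}13.png',cv2.resize(sc[b[0]:b[1],b[2]:b[3]],(800,600),interpolation=cv2.INTER_CUBIC)[:,:,::-1])
E
```

```text
[ 0.44152383 -0.20610026  0.18879313] -148.87531208293603 0.010310393119570337 F [ 5.16921155 -2.84831615  5.95401275] [-0.52524128 -0.80219413 -0.07574789]
r 0.10378534193851552 swing deg 0.45710634100913694 yaw-ang 42.96758157605484
[  0.52723115 -36.28043532 -16.76977694  -0.18235574   1.37091402
   0.14376752]
```

View pics/scene13.png

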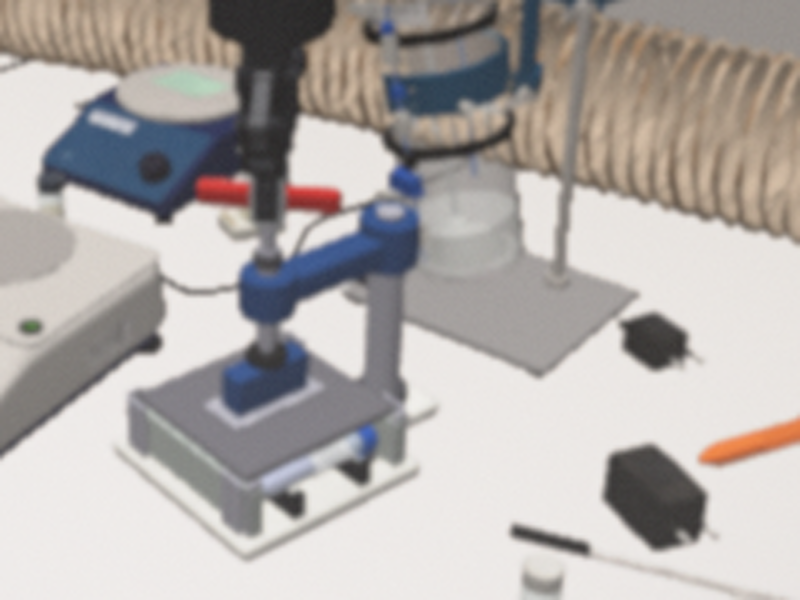

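The foot now rests on the blue block at (265,352) with the beam home. A small further turn, read while moving, will show the torque.

>>> move_arm(jaw=[0.5,0.5], dp=[[0,0,0.02],[0,0,0.03]], turn=[[0,0,0.04],[0,0,0.06]])

```text
time_s: 47.23
position: [0.4415, -0.2062, 0.1884]
tool_rot: [[0.428, -0.904, 0.005], [-0.904, -0.428, -0.005], [0.006, -0.003, -1.0]]
ft_force: [4.7, -2.9, 7.7]
grip_width: 0.0107
gripper_force: 59.8
```

```bash
python3 sw.py|head -2
```

```text
[ 0.44150528 -0.20616362  0.18841963] -154.62948571710388 0.010716255835883554 F [ 4.65798022 -2.94403542  7.66938693] [-0.48958344 -0.7037838   0.43536165]
r 0.10379051515146427 swing deg 0.49343971518942453 yaw-ang 37.17707456770671
```

>>> move_arm(jaw=[0.5], dp=[[0,0,0.04]], turn=[[0,0,0.08]])

```text
time_s: 47.32
position: [0.4415, -0.2062, 0.1881]
tool_rot: [[0.354, -0.935, 0.005], [-0.935, -0.354, -0.005], [0.006, -0.003, -1.0]]
ft_force: [4.2, -2.1, 8.2]
grip_width: 0.0109
gripper_force: 59.9
```

```bash
python3 sw.py|head -2
```

```text
[ 0.44148463 -0.20620219  0.18805727] -159.27383238419287 0.010948528476127338 F [ 4.17826739 -2.14160221  8.22618297] [-0.5206758  -0.58395763  0.440336  ]
r 0.1038028492921462 swing deg 0.5166113721973602 yaw-ang 32.50955624360978
```

>>> move_arm(jaw=[0.5,0.5,2,4,5,5,5,5,5,5,5,5], dp=[[0,0,0],[0,0,0],[0,0,0],[0,0,0],[0,0,0],[0,0,0],[0,0,-1],[0,0,-3],[0,0,-4],[0,0,-4],[0,0,0],[0,0,0]], turn=[[0,0,0],[0,0,0],[0,0,0],[0,0,0],[0,0,0],[0,0,0],[0,0,0],[0,0,0],[0,0,0],[0,0,0],[0,0,0],[0,0,0]])

```text
time_s: 48.32
position: [0.4402, -0.2048, 0.3078]
tool_rot: [[0.356, -0.934, 0.003], [-0.934, -0.356, -0.002], [0.003, -0.002, -1.0]]
ft_force: [-0.0, -1.1, -0.2]
grip_width: 0.0497
gripper_force: 0.0
```

```bash
sed -i 's/2285/2103/; s/2205/2023/' bar.py; python3 bar.py; python3 - <<'E'
from h import *
s=observe();im,d=cams.get_image('wrist')
c=calib('wrist');hsv=cv2.cvtColor(im,cv2.COLOR_RGB2HSV)
m=((cv2.inRange(hsv,(0,130,70),(8,255,255))|cv2.inRange(hsv,(172,130,70),(180,255,255)))>0)
m[:, :200]=0;m[:,420:]=0
v,u=np.nonzero(m&(d>0)); P=np.array([pt('wrist',a,b,depth=d[b,a]) for a,b in zip(u,v)])
print('bar z',np.percentile(P[:,2],[5,50,95]).round(4))
sc,d=cams.get_image('scene'); cv2.imwrite('pics/s14.png',cv2.resize(sc[230:320,315:435],(800,600),interpolation=cv2.INTER_CUBIC)[:,:,::-1])
E
```

```text
[ 0.43971996 -0.20449873  0.30604125] -159.1522224895782 [-39.  13.  76.  -0.  92. 120.]
[506 118  26  50 384] (array([ 0.331, -0.327]), 87.8, 0.038, 0.007) 0.409899
[ 304  176   17  122 1875] (array([ 0.441, -0.207]), -69.5, 0.087, 0.011) 0.25269
t_handle_bar mark 0.87 310 239 [ 0.441 -0.205  0.202]
d tool cm [ 0.08 -0.06 10.05] turnz -0.474 ; d after turn [0.09 -0.02 10.05]
bar z [0.2079 0.2095 0.2108]
```

View pics/s14.png

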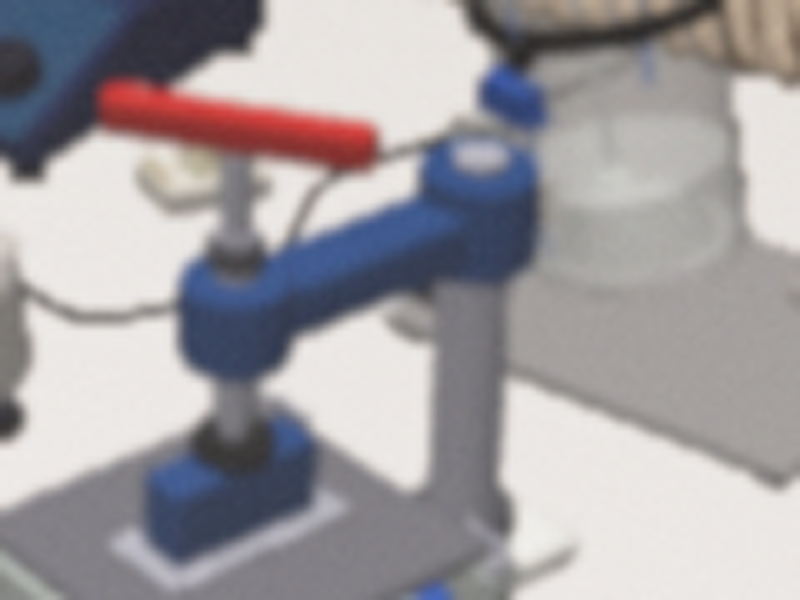

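The foot presses on the block at (232,440) and the beam is home. Bar yaw and height both give about 4.1 rad of screw angle, so about 4.7 mm of spring. The gripper is clear, so I'm handing in.

```bash
python3 -c "
from rig import ticket
print(ticket.close_job())"
```

```text
the job is handed in; nothing more can be done
None
```

The job is handed in, with no verdict shown: both tubes are in cradles, the lid is seated, the arm is home against its stop, and the screw is hand-tight at an estimated 4.7 mm of spring travel. The gripper is clear, and I did not touch the vials.

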